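Jack up the platform, strip the shields, lower it again

TASK

Raise the sunken platform of the lift fixture until it is flush with the deck, turning the ring nut anticlockwise with the tommy bar and moving the bar on from hole to hole because the guard stops it (turn the nut with nothing but the bar). Then lift every steel shield off its clay core and stand it upright on the loose tray, while all the cores stay standing on the platform and none is lifted along. When all shields are off, lower the platform all the way down again in the same way and put the bar back upright in its holder.

Things in the scene. Friction and masses are not known exactly. Their poses are not given: they have to be found in the camera images.
- fixture: Grey steel lift fixture fixed to the table, 120 (its x) x 366 (its y) x 65 mm high; origin at the centre of its underside, z up, its -x side faces the robot. Its top is the deck, 65 mm above the table. A well in it (66 mm in x, y from -175 to +53 mm) holds the lift platform; the ring nut stands on the deck at its +y end
- guard (a point): Middle of the front edge of the grey steel guard plate over the rear of the ring nut (axes as the fixture's). The plate runs from here 65 mm to +x and 65 mm to either side in y, its top 110 mm above the table. Holes under it cannot be reached, and a bar standing in a hole strikes this edge when the hole is about 70 degrees to either side of the -x direction, seen from the screw
- screw (a point): On the nut's axis at the height of its top face. An upright screw end, 24 mm thick, fills the middle of the nut and ends 26 mm above this point
- collar (a joint): Angle of the steel ring nut (112 mm across, top 99 mm above the table) in rad, 0 to 4.15, growing anticlockwise from above. Anticlockwise raises the platform, clockwise lowers it, 13.5 mm per rad; the nut is stiff (about 10 N on a bar) and stays where left. Six upright round holes, 17 mm across and 26 mm deep, lie evenly on a circle of 40 mm radius
- hole0 (a point): centre of the mouth of one hole of the ring nut, on its top face; turns with the nut (holes 0 to 5 follow each other anticlockwise, 60 degrees apart)
- hole1 (a point): centre of the mouth of one hole of the ring nut, on its top face; turns with the nut
- hole2 (a point): centre of the mouth of one hole of the ring nut, on its top face; turns with the nut
- hole3 (a point): centre of the mouth of one hole of the ring nut, on its top face; turns with the nut
- hole4 (a point): centre of the mouth of one hole of the ring nut, on its top face; turns with the nut
- hole5 (a point): centre of the mouth of one hole of the ring nut, on its top face; turns with the nut
- platform (a joint): Height of the lift platform in m above its lowest place: 0 is 54 mm below the deck, 0.054 is flush with the deck (a stop lies 2 mm higher). It is moved only by the ring nut
- platform_mid (a point): centre of the platform's top face (62 x 224 mm, steel); axes as the fixture's
- core0: Fired-clay spool standing loose on the platform, origin at the centre of its underside: a foot flange 46 mm across and 8 mm high, above it a plug 34 mm across up to 33 mm. The four stand in a row along the fixture's y, about 54 mm apart; this one is number 1 from the -y end
- core1: Fired-clay spool standing loose on the platform, origin at the centre of its underside: a foot flange 46 mm across and 8 mm high, above it a plug 34 mm across up to 33 mm. The four stand in a row along the fixture's y, about 54 mm apart; this one is number 2 from the -y end
- core2: Fired-clay spool standing loose on the platform, origin at the centre of its underside: a foot flange 46 mm across and 8 mm high, above it a plug 34 mm across up to 33 mm. The four stand in a row along the fixture's y, about 54 mm apart; this one is number 3 from the -y end
- core3: Fired-clay spool standing loose on the platform, origin at the centre of its underside: a foot flange 46 mm across and 8 mm high, above it a plug 34 mm across up to 33 mm. The four stand in a row along the fixture's y, about 54 mm apart; this one is number 4 from the -y end
- shield0: Round steel spatter shield: a cap, closed on top, nested over core0 and standing on its flange; 44 mm outside, 38 inside, 42 high; origin at the centre of its open lower edge, z up; 60 g. May be absent (its core is bare). Fingers reaching below its lower edge grip the core's flange too, and the core comes along
- shield1: Round steel spatter shield: a cap, closed on top, nested over core1 and standing on its flange; 44 mm outside, 38 inside, 42 high; origin at the centre of its open lower edge, z up; 60 g. May be absent (its core is bare). Fingers reaching below its lower edge grip the core's flange too, and the core comes along
- shield2: Round steel spatter shield: a cap, closed on top, nested over core2 and standing on its flange; 44 mm outside, 38 inside, 42 high; origin at the centre of its open lower edge, z up; 60 g. May be absent (its core is bare). Fingers reaching below its lower edge grip the core's flange too, and the core comes along
- shield3: Round steel spatter shield: a cap, closed on top, nested over core3 and standing on its flange; 44 mm outside, 38 inside, 42 high; origin at the centre of its open lower edge, z up; 60 g. May be absent (its core is bare). Fingers reaching below its lower edge grip the core's flange too, and the core comes along
- holder: Steel block 70 x 70 x 45 mm fixed to the table, origin at the centre of its underside, with one upright hole 16 mm across and 35 mm deep in the middle of its top: the bar's place
- holder_hole0 (a point): centre of the mouth of the holder's hole, 45 mm above the table
- bar: Steel tommy bar, 150 mm long: 13 mm round with a tapered tip up to 90 mm, then a round handle 20 mm thick from 90 mm to the top; origin at the tip, z along the bar to the ball; 160 g. At the start it stands in the holder, with about 1.5 mm of play, so it may lean a little
- tray: Loose shallow dark sheet-steel tray, 94 (its x) x 230 (its y) mm, floor 3 mm thick, edges 10 mm high; origin at the centre of its underside; empty at the start
Things that resemble listed ones, but are neither listed nor needed, are in the scene too. Leave any purple or red look-alike of the shield3 alone.

How it is judged:
By the outcome, as a careful person would: the job done as asked, in the order asked, and still so for the second after the job is handed in, with the robot touching nothing.
Of shield0, shield1, shield2, shield3 only 2 to 4 are there at a start; the rules pass over those that are not, and their reading is None.
At some moment in a run one of tray may be knocked a few centimetres aside while the robot is not near it.
Once in a run the grip may slacken for a moment while it holds something.
It also fails if it takes over 210 s, if anything falls off the work surface, if the arm or the gripper's body presses on something with over 40 N, if the wrist force passes 120 N, or if a joint passes its speed limit or range.

ROBOT

A 6-joint arm with a two-finger parallel gripper is mounted at the origin on a cart in front of the work surface, level with it; the furniture and walls round the work are solid. World frame = base frame: x ahead of the robot, y to its left, z up, the work surface at z = 0. Lengths are in m, angles in rad, forces in N, time in s.
With the tool pointing down it reaches from about 0.375 to 0.975 m from the base axis. Payload 3.8 kg.
Tool frame: the origin (TCP) lies midway between the tips of the shut fingers; the grasp point (between the pads) lies 19 mm behind it (bot.pinch_z is the z of the grasp point in the tool frame, in m); z points along the fingers, y is the line along which they close (so a half turn about z gives the same grasp; the last joint's range is limited). The gripper opens to 85 mm and grips with 20 to 120 N. Pads are 22 mm wide; open, the fingers measure 114 mm over their backs; the gripper's body (76 mm by 85 mm) begins 54 mm behind the grasp point. The pads swing forward as they close: fully open they stand 13 mm farther back than shut.
Start: joints at [-1.351, 0.264, 1.604, -0, 1.274, -0.037], TCP at [0.171, -0.653, 0.231] pointing down, gripper open.
Joint ranges: [-2.63, 2.63], [-0.94, 2.18], [0.31, 2.57], [-1.31, 4.45], [0, 2.66], [-2.55, 2.55]. Speed limits (rad/s): [2.57, 2.57, 3.14, 3.14, 3.14, 3.14].

INTERFACE

Orientations are given as a unit quaternion [w, x, y, z].
In Python, from station import bot, camera, camera_params, job gives the robot as it stands. The module is installed in compiled form; this text tells all that it offers.
- The arm moves only by the tool arm_command, never from a script. Its argument "motion" is a list of rows, each a list of 3 entries, a list of its own where there are three numbers: the finger opening in mm, from 0 to 85.4, then the shift along the tool's x, y, z in mm, then the turn, a rotation vector about the tool's x, y, z in degrees. A call has 1 to 20 rows; each row shifts and turns the commanded pose from where the row before left it, along the tool's axes as they then stand; what a row does not reach is not made up. A row lasts 1/8 s, in which the tool goes at most 62.5 mm and 10.7 degrees, less where a joint would pass 70% of its speed; a pose out of reach is approached as far as the arm can. A call is refused whole if a number of a shift passes 62.5 or a number of a turn 10.7, either way. A call with a gripper value outside its range is refused whole. The fingers move at their own pace and stop on an object; the grip force is fixed at half the most. Time passes only in rows, so rows that do not move let the fingers close. It gives the time, the measured TCP pose, the force, the opening and the grip force at its end, in the units of the state.
- bot.get_state(): the state, without advancing time (a new reading comes with each control period).
- camera(name): name is "scene" or "side" or "wrist"; returns (picture, depth): 420x560x3 uint8, blue, green, red; 420x560 float32, m along the optical axis (not along the pixel's ray), 0 where there is no reading.
- camera_params(name): a dict with "camera_matrix" (3x3 intrinsics, pixels), "R" (3x3) and "t" (3): a world point X has camera coordinates R X + t; the wrist camera has in their place "T_tool_cam" (4x4, takes a point from camera to tool coordinates, whose origin is the TCP and whose axes are the flange's). Camera axes: x right, y down, z forward; pixel columns grow to the right and rows downward; lengths in m; the calibration is good to about 2 mm. A picture is of the moment at which its call begins: read the wrist's pose just before it. camera_params takes no time and is no camera call.
- job.job_done(): hands the job in; it is judged then, once.
The state is a dict: "time_s": time; "joint_pos": joint angles; "qd": joint speeds; "effort": joint torques, N m; "eef_pos": TCP position; "tool_rot": TCP orientation; "ft_force": force on the tool from outside, world axes, zero at the start; "ft_torque": the same for the moment, N m; "width": finger opening in m; "grip_force": force on a finger pad.
Only numpy, scipy, OpenCV 4.12 (cv2) and the standard library are available. Lean on these libraries where they do the work, as an engineer would, in place of code of your own. Each camera call takes 0.05 s, during which the arm holds its last target. There are 200 camera calls.

## Working session

There is one attempt and no reset: what is moved stays moved. The work goes in short steps, Python scripts to look and compute and a tool call to move; the robot and the scene stay as the last step left them, time stands still between calls to the robot, and variables do not carry over. Pictures are saved under pics/ and viewed, at most 14 in all, crops included, and the job is handed in when it is done.

Besides the shell and the picture viewer there is one more tool, called after "Emit:" as name([rows], argument=value, ...), one row to a line, values as JSON. arm_command: Moves the arm, as the interface text tells. Its arguments: {"type":"object","properties":{"motion":{"type":"array","items":{"type":"array"}}},"required":["motion"]}

```bash
mkdir -p pics
cat > h.py <<'E'
import numpy as np, cv2, sys
from scipy.spatial.transform import Rotation as Ro
from station import bot, camera, camera_params, job
np.set_printoptions(precision=4,suppress=True)
def st():
    s=bot.get_state(); q=s['tool_rot']; R=Ro.from_quat([q[1],q[2],q[3],q[0]]).as_matrix()
    return s,np.array(s['eef_pos']),R
def snap(name,fn):
    s,p,R=st(); im,d=camera(name); c=camera_params(name); K=np.array(c['camera_matrix'])
    if name=='wrist':
        T=np.array(c['T_tool_cam']); Rc=R@T[:3,:3]; o=p+R@T[:3,3]
    else:
        Rc=np.array(c['R']).T; o=-Rc@np.array(c['t'])
    cv2.imwrite('pics/%s.png'%fn,im); np.savez('pics/%s.npz'%fn,im=im,d=d,K=K,Rc=Rc,o=o)
    return im,d,K,Rc,o
def load(fn):
    z=np.load('pics/%s.npz'%fn); return [z[k] for k in ('im','d','K','Rc','o')]
def ray(V,uv,z):
    im,d,K,Rc,o=V; uv=np.atleast_2d(uv).astype(float)
    r=(np.c_[uv,np.ones(len(uv))]@np.linalg.inv(K).T)@Rc.T
    return o+r*((z-o[2])/r[:,2])[:,None]
def cloud(V):
    im,d,K,Rc,o=V; v,u=np.mgrid[:d.shape[0],:d.shape[1]]
    r=np.stack([u,v,np.ones_like(u)],-1)@np.linalg.inv(K).T
    P=(r*d[...,None])@Rc.T+o; P[d==0]=np.nan; return P
def proj(V,X):
    im,d,K,Rc,o=V; c=(np.atleast_2d(X)-o)@Rc@K.T; return c[:,:2]/c[:,2:]
E
python3 - <<'E'
from h import *
s,p,R=st(); print(s,R,bot.pinch_z)
a=snap('scene','s0'); b=snap('side','d0'); print(a[4],b[4],a[3],b[3]); print(a[2])
print(camera_params('wrist'))
E
```

```text
{'time_s': 0.0, 'joint_pos': array([-1.3508,  0.2648,  1.6054,  0.    ,  1.2737, -0.0369]), 'qd': array([-0.0012,  0.0007,  0.0015, -0.0009, -0.0005,  0.0005]), 'effort': array([  0.0002, -51.511 , -36.7317,  -0.0003,   0.0129,  -0.    ]), 'eef_pos': array([ 0.1713, -0.6521,  0.2299]), 'tool_rot': array([-0.0011,  0.9918,  0.1281, -0.0001]), 'ft_force': array([0.3664, 0.4578, 0.0544]), 'ft_torque': array([-0.0055,  0.042 ,  0.0088]), 'grip_force': 0.0, 'width': 0.08548034611740435} [[ 0.9672  0.254  -0.0005]
 [ 0.254  -0.9672  0.0022]
 [ 0.0001 -0.0022 -1.    ]] -0.0187
[-0.152  -0.745   0.6228] [ 0.2997 -0.6877  0.7319] [[ 0.7503 -0.2849  0.5965]
 [-0.6608 -0.3471  0.6654]
 [ 0.0175 -0.8935 -0.4487]] [[ 0.9464 -0.1952  0.2572]
 [-0.3228 -0.5905  0.7396]
 [ 0.0075 -0.783  -0.6219]]
[[528.1409   0.     275.9637]
 [  0.     528.1409 204.8948]
 [  0.       0.       1.    ]]
{'camera_matrix': array([[345.2571,   0.    , 273.868 ],
       [  0.    , 345.2571, 211.0498],
       [  0.    ,   0.    ,   1.    ]]), 'T_tool_cam': array([[ 0.0012, -0.9633, -0.2683,  0.068 ],
       [ 1.    ,  0.001 ,  0.0006, -0.0001],
       [-0.0003, -0.2683,  0.9633, -0.1426],
       [ 0.    ,  0.    ,  0.    ,  1.    ]])}
```

View pics/s0.png

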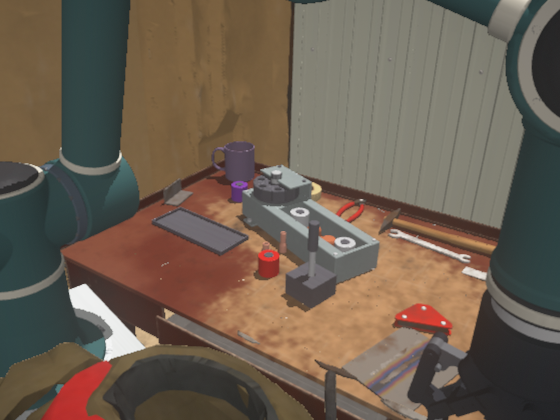

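View pics/d0.png

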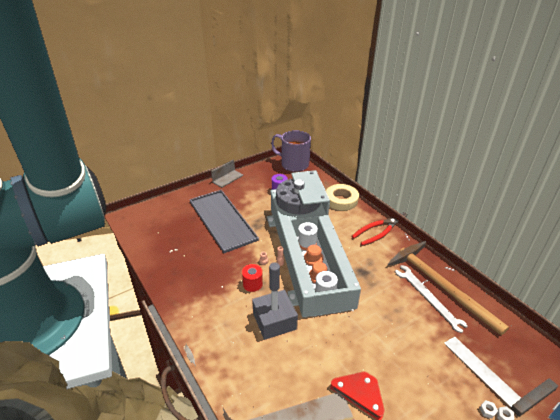

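Run:
```python
from h import *
V=load('d0'); im=V[0]; c=im[165:345,185:375]
cv2.imwrite('pics/c1.png',cv2.resize(c,None,fx=3.3,fy=3.3,interpolation=cv2.INTER_CUBIC))
P=cloud(V)
# deck: points z 0.06..0.07 
m=(abs(P[...,2]-.065)<.004); n,l,s,cc=cv2.connectedComponentsWithStats(m.astype(np.uint8)); 
for i in range(1,n):
    if s[i,4]>100:
        Q=P[l==i]; print('deck',s[i],Q.mean(0)); r=cv2.minAreaRect((Q[:,:2]*1000).astype(np.float32)); print(r)
m=(abs(P[...,2]-.045)<.003); n,l,s,cc=cv2.connectedComponentsWithStats(m.astype(np.uint8)); 
for i in range(1,n):
    if s[i,4]>100:
        Q=P[l==i]; print('45',s[i],Q.mean(0)); print(cv2.minAreaRect((Q[:,:2]*1000).astype(np.float32)))
for uv in [(327,280),(308,229),(314,254),(319,268),(275,268),(289,196),(299,184),(309,186),(253,272),(223,221),(280,183)]:
    print(uv,P[uv[1],uv[0]])
```

```text
deck [372  73  68  33 139] [1.2535 0.6476 0.065 ]
((1251.7630615234375, 660.5353393554688), (26.731842041015625, 340.11016845703125), 16.422168731689453)
deck [439 106  51  23 127] [1.3234 0.3866 0.0651]
((1323.533447265625, 387.7774963378906), (23.816082000732422, 198.7524871826172), 17.332250595092773)
deck [278 123  84  12 181] [0.8345 0.4705 0.0652]
((833.2802734375, 473.13409423828125), (31.71527671813965, 278.75897216796875), 84.66106414794922)
deck [489 129  71  33 195] [1.3793 0.1769 0.065 ]
((1376.4031982421875, 178.605712890625), (20.727088928222656, 226.93826293945312), 15.116738319396973)
deck [ 80 133 196  27 478] [0.3758 0.4906 0.065 ]
((397.1678466796875, 493.2047424316406), (40.05491638183594, 571.9523315429688), 83.97327423095703)
deck [ 271  189   90  110 2551] [ 0.6023 -0.0484  0.065 ]
((612.8141479492188, 3.7509307861328125), (365.6736755371094, 120.3582534790039), 82.32935333251953)
deck [299 222  19  13 164] [0.6154 0.0233 0.0627]
((615.3632202148438, 24.05279541015625), (41.1015625, 42.82765579223633), 30.2382755279541)
deck [316 271  21  16 220] [ 0.5934 -0.13
[... 1022 characters left out ...]
135)
45 [  0 293  61  46 177] [ 0.0342 -0.0504  0.0451]
((35.67002487182617, -40.41273498535156), (124.93421936035156, 38.59047317504883), 38.20170211791992)
45 [302 294  58  11 114] [ 0.5876 -0.1747  0.0449]
((587.3731079101562, -174.48696899414062), (5.665607452392578, 117.06983184814453), 81.01614379882812)
(327, 280) [ 0.5911 -0.1425  0.0662]
(308, 229) [0.6146 0.0204 0.0624]
(314, 254) [ 0.6063 -0.0398  0.04  ]
(319, 268) [ 0.5972 -0.0894  0.0468]
(275, 268) [ 0.4738 -0.1613  0.1578]
(289, 196) [0.5981 0.1074 0.1003]
(299, 184) [0.625  0.1129 0.1258]
(309, 186) [0.6539 0.1187 0.1097]
(253, 272) [ 0.4604 -0.0522  0.0428]
(223, 221) [0.4463 0.1832 0.0016]
(280, 183) [0.5952 0.166  0.1   ]
```

View pics/c1.png

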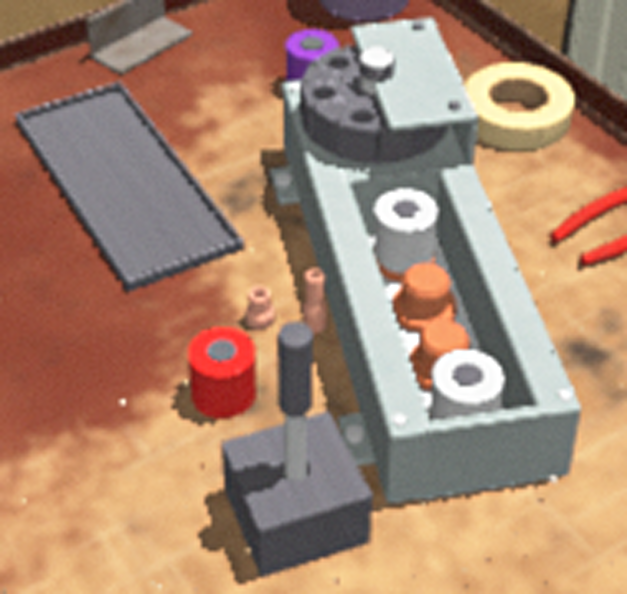

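```bash
cat >> h.py <<'E'
def Rdown(yaw):
    a=np.radians(yaw); x=np.array([np.cos(a),np.sin(a),0]); z=np.array([0,0,-1.]); return np.c_[x,np.cross(z,x),z]
def plan(wps,start=None):
    """wps: (x,y,z mm, yaw deg, width, nrows); prints rows"""
    s,p,R=st(); p=p*1000
    if start is not None: p=np.array(start[:3],float); R=Rdown(start[3])
    out=[]
    for x,y,z,yaw,w,n in wps:
        p0=p.copy(); R0=R.copy(); T=np.array([x,y,z],float)
        rv=Ro.from_matrix(R0.T@Rdown(yaw)).as_rotvec()
        for i in range(n):
            t=p0+(T-p0)*(i+1)/n; Rt=R0@Ro.from_rotvec(rv*(i+1)/n).as_matrix()
            sh=np.round(R.T@(t-p),1)+0.; tr=np.round(np.degrees(Ro.from_matrix(R.T@Rt).as_rotvec()),1)+0.
            if abs(sh).max()>62 or abs(tr).max()>10.6: print('TOO BIG')
            out.append([w,[float(v) for v in sh],[float(v) for v in tr]])
            p=p+R@sh; R=R@Ro.from_rotvec(np.radians(tr)).as_matrix()
    for i in range(0,len(out),20): print(str(out[i:i+20]).replace('.0,',',').replace('.0]',']').replace(' ',''))
E
python3 - <<'E'
from h import *
V=load('d0')
S=ray(V,[299.2,183.2],.125)[0]; print('screw',S)
H=ray(V,[[287.4,184.1],[282.9,192.9],[295,200.8]],.099)
for h in H: d=h-S; print(h,np.hypot(*d[:2]),np.degrees(np.arctan2(d[1],d[0])))
y=np.array([.1335,.991]);c=np.array([.6128,.00375]);d=S[:2]-c; print('fix y,x',d@y,d@np.array([.991,-.1335]))
plan([(470,-250,330,90,85,9),(590,60,330,172.3,85,8),(590,60,330,172.3,85,2)])
E
```

```text
screw [0.6271 0.117  0.125 ]
[0.6117 0.157  0.099 ] 0.04288543342581837 111.00548619596943
[0.5889 0.1255 0.099 ] 0.03912784265360489 167.51064612651442
[0.6058 0.0865 0.099 ] 0.037190495892719 -124.89861403532885
fix y,x 0.11414876642343796 -0.0009757256653478389
[[85,[43.5,-34.8,-11],[0,0,-8.4]],[85,[48,-28.1,-11.1],[0,0,-8.3]],[85,[51.7,-20.9,-11],[0,0,-8.4]],[85,[54.1,-13.1,-11],[0,0,-8.4]],[85,[55.4,-5,-11],[0,-0.1,-8.3]],[85,[55.6,3,-11.2],[-0.1,0,-8.4]],[85,[54.6,11.1,-11.1],[0,0,-8.4]],[85,[52.3,18.9,-11.1],[0,0,-8.3]],[85,[49,26.4,-11.1],[0,0,-8.4]],[85,[38.8,15,0],[0,0,-10.3]],[85,[35.4,21.7,0],[0,0,-10.3]],[85,[31,27.7,0],[0,0,-10.3]],[85,[25.6,32.7,0],[0,0,-10.2]],[85,[19.3,36.8,0],[0,0,-10.3]],[85,[12.4,39.7,-0.1],[0,0,-10.3]],[85,[5.2,41.2,0],[0,0,-10.3]],[85,[-2.3,41.5,0],[0,0,-10.3]],[85,[0,0,0],[0,0,0]],[85,[0,0,0],[0,0,0]]]
```

Emit:
arm_command([
  [85, [43.5, -34.8, -11], [0, 0, -8.4]],
  [85, [48, -28.1, -11.1], [0, 0, -8.3]],
  [85, [51.7, -20.9, -11], [0, 0, -8.4]],
  [85, [54.1, -13.1, -11], [0, 0, -8.4]],
  [85, [55.4, -5, -11], [0, -0.1, -8.3]],
  [85, [55.6, 3, -11.2], [-0.1, 0, -8.4]],
  [85, [54.6, 11.1, -11.1], [0, 0, -8.4]],
  [85, [52.3, 18.9, -11.1], [0, 0, -8.3]],
  [85, [49, 26.4, -11.1], [0, 0, -8.4]],
  [85, [38.8, 15, 0], [0, 0, -10.3]],
  [85, [35.4, 21.7, 0], [0, 0, -10.3]],
  [85, [31, 27.7, 0], [0, 0, -10.3]],
  [85, [25.6, 32.7, 0], [0, 0, -10.2]],
  [85, [19.3, 36.8, 0], [0, 0, -10.3]],
  [85, [12.4, 39.7, -0.1], [0, 0, -10.3]],
  [85, [5.2, 41.2, 0], [0, 0, -10.3]],
  [85, [-2.3, 41.5, 0], [0, 0, -10.3]],
  [85, [0, 0, 0], [0, 0, 0]],
  [85, [0, 0, 0], [0, 0, 0]],
])

```text
time_s: 2.48
eef_pos: [0.5897, 0.0593, 0.3294]
tool_rot: [-0.0, 0.067, 0.998, -0.001]
ft_force: [-0.2, -0.8, 0.0]
width: 0.0848
grip_force: 0.0
```

Run:
```python
from h import *
s,p,R=st(); print(p,R,s['joint_pos'])
V=snap('wrist','w1'); P=cloud(V)
print('tophole guess px',proj(V,[[.627,.117,.125],[.474,-.156,.045],[.593,-.135,.062]]))
```

```text
[0.5897 0.0593 0.3294] [[-0.9909  0.1344 -0.0009]
 [ 0.1344  0.9909 -0.0029]
 [ 0.0005 -0.003  -1.    ]] [ 0.0599  0.0642  1.656  -0.0029  1.4224 -1.3756]
tophole guess px [[333.9087 211.7253]
 [ 80.5605  99.1695]
 [117.0811 197.5654]]
```

View pics/w1.png

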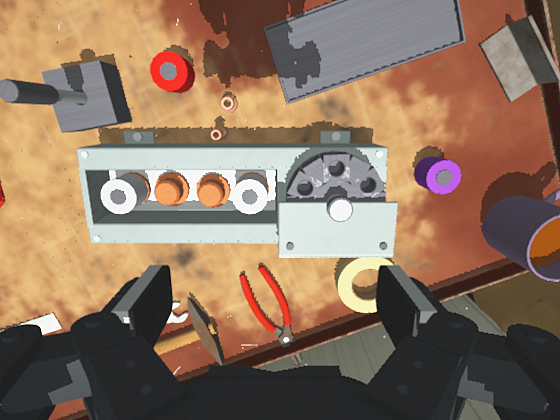

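Run:
```python
from h import *
V=load('w1'); P=cloud(V); im=V[0]
g=cv2.cvtColor(im,cv2.COLOR_BGR2GRAY)
def blob(m,x0,y0,x1,y1,mn=20):
    mm=np.zeros_like(g); mm[y0:y1,x0:x1]=m[y0:y1,x0:x1]; n,l,s,c=cv2.connectedComponentsWithStats(mm)
    return [(s[i,4],c[i],l==i) for i in range(1,n) if s[i,4]>mn]
m=((P[...,2]>.118)&(P[...,2]<.135)).astype(np.uint8)
for a,c,l in blob(m,300,180,380,240): S=ray(V,c,.125)[0]; print('screw',a,c,S,np.nanmedian(P[l],0))
m=((P[...,2]>.105)&(P[...,2]<.114)).astype(np.uint8)
for a,c,l in blob(m,260,180,420,280,200): print('guard',a,[ray(V,q,.110)[0][:2] for q in cv2.boxPoints(cv2.minAreaRect(np.argwhere(l)[:,::-1].astype(np.float32)))])
m=((P[...,2]>.055)&(P[...,2]<.092)&True).astype(np.uint8)
for a,c,l in blob(m,285,150,385,205,15): print('holes depth',a,c)
m=(g<45).astype(np.uint8)
for a,c,l in blob(m,285,150,385,205,15):
    h=ray(V,c,.099)[0]; d=(h-S)[:2]; print('hole dark',a,c,h,np.hypot(*d),np.degrees(np.arctan2(d[1],d[0])))
m=(np.abs(P[...,2]-.065)<.004).astype(np.uint8)
for a,c,l in blob(m,60,130,400,260,300):
    q=P[l][:,:2]*1000; print('deck',a,cv2.minAreaRect(q.astype(np.float32)))
w=((im.min(2)>200)).astype(np.uint8)
for a,c,l in blob(((P[...,2]>.055)&(P[...,2]<.068)).astype(np.uint8),95,165,280,220,150):
    (cx,cy),r=cv2.minEnclosingCircle((P[l][:,:2]*1000).astype(np.float32)); print('shield',a,c,cx,cy,r)
b=im.astype(int); o=((b[...,2]>170)&(b[...,0]<90)).astype(np.uint8)
for a,c,l in blob(o,130,160,240,220,100): print('orange',a,np.nanmean(P[l&(P[...,2]>.04)],0))
m=(np.abs(P[...,2]-.045)<.004).astype(np.uint8)
for a,c,l in blob(m,40,50,150,140,200): print('holder',a,cv2.minAreaRect((P[l][:,:2]*1000).astype(np.float32)))
print('handle px',P[92,15],P[95,60])
t=((P[...,2]>.006)&(P[...,2]<.014)).astype(np.uint8)
for a,c,l in blob(t,250,0,480,110,80): print('tray',a,cv2.minAreaRect((P[l][:,:2]*1000).astype(np.float32)))
```

```text
screw 502 [339.488  209.3685] [0.6252 0.123  0.125 ] [0.6254 0.1229 0.1246]
guard 6108 [array([0.605 , 0.0612]), array([0.6219, 0.1878]), array([0.6938, 0.185 ]), array([0.6761, 0.0519])]
holes depth 1492 [329.3834 161.2011]
holes depth 169 [335.2544 167.8935]
holes depth 150 [366.4133 184.5533]
holes depth 165 [304.0485 187.3273]
deck 10964 ((610.8087768554688, 5.503387451171875), (365.9377746582031, 120.00751495361328), 82.42716217041016)
deck 839 ((592.0925903320312, -134.30503845214844), (43.158390045166016, 41.59760665893555), 82.37371826171875)
deck 799 ((613.8720703125, 24.750112533569336), (41.566253662109375, 42.649742126464844), 81.44210052490234)
shield 1182 [193.5541 169.5592] 594.3167114257812 -45.75007629394531 112.85699462890625
shield 1041 [118.585  196.0557] 592.4833984375 -133.6271514892578 22.563371658325195
shield 994 [249.1368 196.2213] 613.5731201171875 24.67029571533203 22.10434913635254
orange 152 [ 0.5972 -0.0759  0.0427]
orange 139 [ 0.6056 -0.0232  0.0428]
holder 3345 ((472.033203125, -156.96803283691406), (70.71356964111328, 71.2203369140625), 2.8317885398864746)
handle px [ 0.474  -0.1492  0.1605] [ 0.4726 -0.1507  0.0932]
tray 1123 ((443.387451171875, 189.605712890625), (94.23663330078125, 230.69227600097656), 10.801630020141602)
```

Run:
```python
from h import *
V=load('w1'); S=np.array([.6252,.1230])
for c in [(335.25,167.9),(366.4,184.55),(304.05,187.3)]:
    h=ray(V,c,.099)[0]; d=h[:2]-S; print(h,np.hypot(*d),np.degrees(np.arctan2(d[1],d[0])))
plan([(500,-130,240,172.4,60,5),(472.5,-153,240,172.4,60,2),(472.5,-153,100,172.4,60,4)][:2])
```

```text
[0.5859 0.1263 0.099 ] 0.03948101228276934 175.15812579864982
[0.6087 0.1586 0.099 ] 0.039248767353803816 114.92410120322036
[0.6026 0.0905 0.099 ] 0.03955881174227635 -124.75283963992077
[[60,[12.7,-39.8,18],[0,0,0]],[60,[12.6,-39.8,18.1],[-0.1,0,-0.1]],[60,[12.8,-39.8,17.9],[0,0,0]],[60,[12.7,-39.9,18],[0,0,0]],[60,[12.8,-39.8,18],[-0.1,0,-0.1]],[60,[12.1,-13.2,0],[0,0,0]],[60,[12.1,-13.2,-0.1],[0,0,0]]]
```

Emit:
arm_command([
  [60, [12.7, -39.8, 18], [0, 0, 0]],
  [60, [12.6, -39.8, 18], [0, 0, 0]],
  [60, [12.8, -39.8, 18], [0, 0, 0]],
  [60, [12.7, -39.9, 18], [0, 0, 0]],
  [60, [12.8, -39.8, 18], [-0.2, 0, -0.2]],
  [60, [12.1, -13.2, 0], [0, 0, 0]],
  [60, [12.1, -13.2, 0], [0, 0, 0]],
  [60, [0, 0, 0], [0, 0, 0]],
  [60, [0, 0, 0], [0, 0, 0]],
])

```text
time_s: 3.65
eef_pos: [0.4738, -0.1521, 0.2413]
tool_rot: [0.001, 0.065, 0.998, 0.001]
ft_force: [-0.1, -0.7, -0.3]
width: 0.0597
grip_force: 0.0
```

Run:
```python
from h import *
s,p,R=st(); print(p)
V=snap('wrist','w2'); P=cloud(V)
near=np.hypot(P[...,0]-.4725,P[...,1]+.156)<.03
for a,b in [(.052,.07),(.07,.09),(.103,.12),(.12,.14),(.14,.154),(.155,.165)]:
    m=near&(P[...,2]>a)&(P[...,2]<b); Q=P[m]
    if len(Q)>5: print(a,b,len(Q),np.nanmean(Q,0),Q.min(0),Q.max(0))
m=near&(P[...,2]>.157)&(P[...,2]<.165)
q=np.argwhere(m)[:,::-1].astype(np.float32); c,r=cv2.minEnclosingCircle(q); print(c,r,ray(V,c,.16))
m=(abs(P[...,2]-.045)<.003)&(np.hypot(P[...,0]-.4725,P[...,1]+.156)<.06); print(cv2.minAreaRect((P[m][:,:2]*1000).astype(np.float32)))
cv2.imwrite('pics/w2c.png',V[0])
```

```text
[ 0.4738 -0.1521  0.2413]
0.052 0.07 47 [ 0.4672 -0.1555  0.0615] [ 0.4653 -0.1629  0.052 ] [ 0.4724 -0.1504  0.0698]
0.07 0.09 36 [ 0.4664 -0.1559  0.0772] [ 0.4652 -0.1619  0.0702] [ 0.4694 -0.151   0.0851]
0.103 0.12 92 [ 0.4639 -0.155   0.112 ] [ 0.4618 -0.1646  0.1033] [ 0.4712 -0.1471  0.1198]
0.12 0.14 139 [ 0.464  -0.1548  0.1304] [ 0.4615 -0.1648  0.1202] [ 0.4722 -0.1468  0.14  ]
0.14 0.154 115 [ 0.4639 -0.1549  0.1471] [ 0.4616 -0.1647  0.14  ] [ 0.4716 -0.147   0.1539]
0.155 0.165 638 [ 0.4707 -0.1565  0.1595] [ 0.4618 -0.1664  0.1551] [ 0.4812 -0.1471  0.162 ]
(266.3509216308594, 215.17080688476562) 14.37497615814209 [[ 0.4709 -0.1565  0.16  ]]
((483.9899597167969, -156.36904907226562), (94.55047607421875, 70.04843139648438), 2.4171907901763916)
```

View pics/w2c.png

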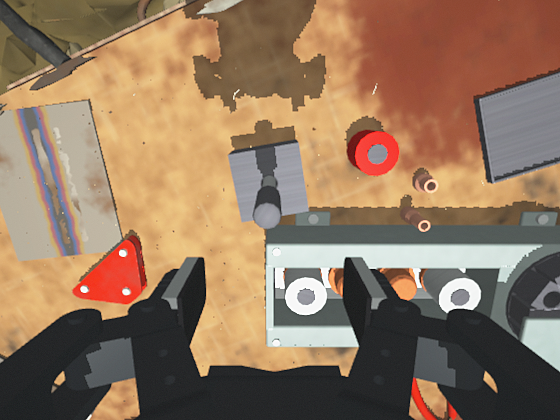

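Run:
```python
from h import *
plan([(471,-156.3,200,172.4,60,1),(471,-156.3,100,172.4,60,3),(471,-156.3,100,172.4,60,1)])
```

```text
[[60,[2.4,-4.8,41],[0.1,0.1,0.2]],[60,[0,0,33.3],[0,0,0]],[60,[0,0,33.4],[0,0,0]],[60,[0,0.1,33.3],[0,0,0]],[60,[0,0,0],[0,0,0]]]
```

Emit:
arm_command([
  [60, [2.2, -4.5, 41], [0.1, 0.1, 0.2]],
  [60, [0, 0, 33], [0, 0, 0]],
  [60, [0, 0, 33], [0, 0, 0]],
  [60, [0, 0, 33], [0, 0, 0]],
  [60, [0, 0, 0], [0, 0, 0]],
  [60, [0, 0, 0], [0, 0, 0]],
  [10, [0, 0, 0], [0, 0, 0]],
  [10, [0, 0, 0], [0, 0, 0]],
  [10, [0, 0, 0], [0, 0, 0]],
  [10, [0, 0, 0], [0, 0, 0]],
  [10, [0, 0, 0], [0, 0, 0]],
  [10, [0, 0, 0], [0, 0, 0]],
])

```text
time_s: 5.2
eef_pos: [0.4713, -0.1569, 0.1018]
tool_rot: [0.001, 0.067, 0.998, -0.0]
ft_force: [-0.2, 0.7, 5.0]
width: 0.0185
grip_force: 58.5
```

```bash
cat >> h.py <<'E'
S=np.array([625.2,123.0])
def arc(a0,a1,n,z,r=40,off=(0,0)):
    return [(S[0]+off[0]+r*np.cos(np.radians(a)),S[1]+off[1]+r*np.sin(np.radians(a)),z,a,10,1) for a in a0+(a1-a0)*(np.arange(n)+1)/n]
E
python3 - <<'E'
from h import *
s,p,R=st(); print(p,s['width'],s['ft_force'])
a=arc(115,115,1,205)[0]
# lift, go to hole at 115
plan([(p[0]*1000,p[1]*1000,205,172.4,10,2),(530,40,225,140,10,4),(a[0],a[1],225,115,10,4),(a[0],a[1],210,115,10,2)])
E
```

```text
[ 0.4713 -0.1569  0.1018] 0.018481015825521318 [-0.2068  0.6964  4.9545]
[[10,[-0.1,0,-51.6],[0,0,-0.1]],[10,[0,-0.1,-51.6],[0,0.1,0]],[10,[-8,50.7,-5],[0,0,8.1]],[10,[-0.8,51.4,-5.1],[0,0,8.1]],[10,[6.4,51,-5],[0,0,8.1]],[10,[13.5,49.5,-5.1],[0,0,8.1]],[10,[4.2,35.4,0],[0,0,6.2]],[10,[8,34.8,0],[0,0,6.3]],[10,[11.7,33.7,0],[0,0,6.2]],[10,[15.3,32.2,0],[0,0,6.3]],[10,[0,0,7.5],[0,0,0]],[10,[0,0,7.5],[0,0,0]]]
```

Emit:
arm_command([
  [10, [0, 0, -51.6], [0, 0, 0]],
  [10, [0, 0, -51.6], [0, 0, 0]],
  [10, [-8, 50.7, -5], [0, 0, 8.1]],
  [10, [-0.8, 51.4, -5], [0, 0, 8.1]],
  [10, [6.4, 51, -5], [0, 0, 8.1]],
  [10, [13.5, 49.5, -5], [0, 0, 8.1]],
  [10, [4.2, 35.4, 0], [0, 0, 6.2]],
  [10, [8, 34.8, 0], [0, 0, 6.3]],
  [10, [11.7, 33.7, 0], [0, 0, 6.2]],
  [10, [15.3, 32.2, 0], [0, 0, 6.3]],
  [10, [0, 0, 7.5], [0, 0, 0]],
  [10, [0, 0, 7.5], [0, 0, 0]],
  [10, [0, 0, 0], [0, 0, 0]],
  [10, [0, 0, 0], [0, 0, 0]],
])

```text
time_s: 6.95
eef_pos: [0.6075, 0.1586, 0.2083]
tool_rot: [-0.0, 0.538, 0.843, -0.001]
ft_force: [-0.0, 0.1, -1.2]
width: 0.0184
grip_force: 59.6
```

Run:
```python
from h import *
s,p,R=st(); print(p,R[:,0],np.degrees(np.arctan2(R[1,0],R[0,0])),s['width'],s['ft_force'])
V=snap('wrist','w3'); P=cloud(V)
Q=(P-p)@R
print('tip expect px',proj(V,p-np.array([0,0,.0918])), 'hole', proj(V,[[.6083,.1593,.099]]))
for a,b in [(.0,.02),(.02,.04),(.04,.06),(.06,.08),(.08,.1)]:
    m=(Q[...,2]>a)&(Q[...,2]<b)&(abs(Q[...,0])<.02)&(abs(Q[...,1])<.02); q=Q[m]
    if len(q)>3: print(a,b,len(q),q.mean(0),q.min(0),q.max(0))
cv2.imwrite('pics/w3c.png',cv2.resize(V[0][180:420,120:440],None,fx=2.4,fy=2.4,interpolation=cv2.INTER_CUBIC))
```

```text
[0.6075 0.1586 0.2083] [-0.4206  0.9072  0.0002] 114.87236796527188 0.01842180623165627 [-0.0461  0.0504 -1.2234]
tip expect px [[273.7457 214.6808]] hole [[275.2114 207.8533]]
0.0 0.02 196 [0.0045 0.     0.0142] [-0.0003 -0.0063  0.0001] [0.0084 0.0063 0.02  ]
0.02 0.04 282 [0.0039 0.0001 0.0295] [-0.0017 -0.0065  0.02  ] [0.0058 0.0065 0.0399]
0.04 0.06 212 [ 0.0036 -0.      0.0496] [-0.0018 -0.0065  0.0401] [0.0052 0.0064 0.06  ]
0.06 0.08 160 [0.0034 0.     0.0696] [-0.0013 -0.0063  0.06  ] [0.0051 0.0064 0.0799]
0.08 0.1 221 [-0.0101  0.0122  0.0948] [-0.02   -0.0065  0.08  ] [0.0045 0.02   0.1   ]
```

View pics/w3c.png

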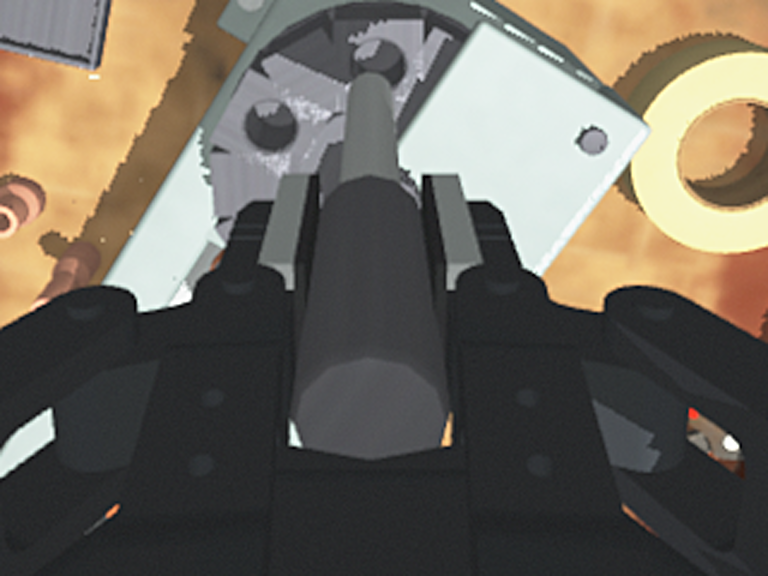

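Run:
```python
from h import *
s,p,R=st(); V=load('w3'); P=cloud(V)
T=np.r_[S/1000,0]
m=(P[...,2]>.06)&(P[...,2]<.093)
mm=np.zeros(m.shape,np.uint8); mm[185:225,240:300]=m[185:225,240:300]
n,l,st_,c=cv2.connectedComponentsWithStats(mm)
for i in range(1,n):
    if st_[i,4]>15:
        h=ray(V,c[i],.099)[0]; print(st_[i],c[i],h,'tool',(h-p)@R)
mm*=0; mm[215:255,205:255]=m[215:255,205:255]; n,l,st_,c=cv2.connectedComponentsWithStats(mm)
for i in range(1,n):
    if st_[i,4]>15:
        h=ray(V,c[i],.099)[0]; print('h2',st_[i],c[i],h,np.degrees(np.arctan2(*(h[:2]*1000-S)[::-1])))
g=cv2.cvtColor(V[0],cv2.COLOR_BGR2GRAY); print(g[190:226:2,262:292:2])
```

```text
[240 185  60  13 276] [262.3225 188.1304] [0.5932 0.169  0.099 ] tool [ 0.0155 -0.0087  0.1096]
[266 197  22  19 278] [277.036  205.0252] [0.6086 0.1619 0.099 ] tool [0.0025 0.0022 0.1096]
h2 [205 215  15  40 192] [209.4323 229.4896] [0.5697 0.1223 0.099 ] -179.3225473107695
h2 [222 223  21  19 295] [232.3559 231.3729] [0.5863 0.1284 0.099 ] 172.12194761402284
[[ 85  85  83  85  81  81 153 124 167 166 165 161 162 158 159]
 [ 84  84  81  81  76  72 170 161 160 162 161 160 161 157 159]
 [ 84  82 111  65 168 153 167 164 163 163 162 161 161 158 160]
 [ 84  77 166 165 160 149 141 137 118 125 147 162 161 159 158]
 [ 85  82  71 114 127 158 160 164 105  81  81 106 161 159 159]
 [ 83  85  79  93 164 157 158 151  81  84  85  85 104 157 158]
 [ 84  83  69 157 162 162 169 108  83  85  87  86  81 119 160]
 [ 84  86  60 140 115 102  76  81  84  86  87  87  67  89 157]
 [ 82  81  60  67  76  86  87  86  86  87  89  77  56  74 150]
 [ 81  82  62  70  57  73  81  84  89  84  71  60  59  82 148]
 [ 84  84  66  70  70  99  98  91  68  58  62  61  59  72 158]
 [ 82  82  80  90 113 111 114 114 119  88  58  61  51 140 170]
 [124  66 118 110 112 110 115 114 115 123  79  52 108 179 161]
 [155 220 100 109 111 112 116 113 114 118 109 101 154 171 159]
 [155 162 101 110 112 114 116 116 113 118 128 155 163 167 167]
 [152 136 104 112 111 112 114 115 114 116 125 158 196 200 105]
 [150 129 105 112 112 113 115 113 114 110 124 150 162 165  75]
 [154 129 107 111 111 113 115 116 113 110 118 153 162 100  82]]
```

Emit:
arm_command([
  [10, [2, 1.6, 4], [0, 0, 0]],
  [10, [0, 0, 6], [0, 0, 0]],
  [10, [0, 0, 5], [0, 0, 0]],
  [10, [0, 0, 3], [0, 0, 0]],
  [10, [0, 0, 3], [0, 0, 0]],
  [10, [0, 0, 3], [0, 0, 0]],
  [10, [0, 0, 0], [0, 0, 0]],
])

```text
time_s: 7.88
eef_pos: [0.6082, 0.1618, 0.1839]
tool_rot: [-0.001, 0.538, 0.843, -0.001]
ft_force: [-0.0, -0.6, -2.1]
width: 0.0186
grip_force: 59.6
```

Emit:
arm_command([
  [10, [0, 0, 4], [0, 0, 0]],
  [10, [0, 0, 4], [0, 0, 0]],
  [10, [0, 0, 3], [0, 0, 0]],
  [10, [0, 0, 3], [0, 0, 0]],
  [10, [0, 0, 0], [0, 0, 0]],
  [10, [0, 0, 0], [0, 0, 0]],
])

```text
time_s: 8.62
eef_pos: [0.6085, 0.1619, 0.1704]
tool_rot: [-0.0, 0.538, 0.843, -0.0]
ft_force: [-0.9, 1.1, -1.4]
width: 0.0188
grip_force: 59.6
```

Run:
```python
from h import *
s,p,R=st(); print(p,s['ft_force'],s['ft_torque'])
d=p[:2]*1000-S; print(np.hypot(*d),np.degrees(np.arctan2(d[1],d[0])))
a0=np.degrees(np.arctan2(d[1],d[0]))
plan(arc(a0,199,17,p[2]*1000))
```

```text
[0.6085 0.1619 0.1704] [-0.906   1.052  -1.4395] [ 0.0052 -0.0264  0.025 ]
42.30473119736983 113.30049106372738
[[10,[-2.4,-3.6,0],[-0.1,0,-3.4]],[10,[-0.1,-3.5,0],[0,0,-5.1]],[10,[-0.2,-3.5,0],[0,0,-5]],[10,[-0.1,-3.5,0],[0,0,-5.1]],[10,[-0.2,-3.5,0],[0,0,-5]],[10,[-0.1,-3.6,0],[0,0,-5]],[10,[-0.2,-3.5,0],[0,0,-5.1]],[10,[-0.1,-3.5,0],[0,0,-5]],[10,[-0.2,-3.5,0],[0,0,-5.1]],[10,[-0.2,-3.5,0],[0,0,-5]],[10,[-0.1,-3.5,0],[0,0,-5]],[10,[-0.2,-3.5,0],[0,0,-5.1]],[10,[-0.1,-3.6,0],[0,0,-5]],[10,[-0.2,-3.5,0],[0,0,-5.1]],[10,[-0.1,-3.5,0],[0,0,-5]],[10,[-0.2,-3.5,0],[0,0,-5]],[10,[-0.1,-3.5,0],[0,0,-5.1]]]
```

Emit:
arm_command([
  [10, [-0.2, -3.6, 0], [0, 0, -5]],
  [10, [-0.1, -3.6, 0], [0, 0, -5]],
  [10, [-0.2, -3.6, 0], [0, 0, -5]],
  [10, [-0.1, -3.6, 0], [0, 0, -5]],
  [10, [-0.2, -3.6, 0], [0, 0, -5]],
  [10, [-0.1, -3.6, 0], [0, 0, -5]],
  [10, [0, 0, 0], [0, 0, 0]],
])

```text
time_s: 9.5
eef_pos: [0.5943, 0.1507, 0.1716]
tool_rot: [0.002, 0.301, 0.953, 0.003]
ft_force: [3.4, 5.9, -4.7]
width: 0.0184
grip_force: 60.3
```

Run:
```python
from h import *
s,p,R=st(); print(p,s['ft_force'],s['ft_torque'],R[:,2])
V=snap('wrist','w4'); P=cloud(V); Q=(P-p)@R
for a,b in [(.0,.01),(.02,.04),(.04,.06),(.06,.08)]:
    m=(Q[...,2]>a)&(Q[...,2]<b)&(abs(Q[...,0])<.015)&(abs(Q[...,1])<.015); q=Q[m]
    if len(q)>3: print(a,b,len(q),q.mean(0),q.min(0),q.max(0))
m=(P[...,2]>.06)&(P[...,2]<.093)&(np.hypot(P[...,0]-.6255,P[...,1]-.1245)<.052)
n,l,st_,c=cv2.connectedComponentsWithStats(m.astype(np.uint8))
for i in range(1,n):
    if st_[i,4]>60:
        h=ray(V,c[i],.099)[0]; d=h[:2]*1000-[625.5,124.5]; print(st_[i],c[i],h,np.hypot(*d),np.degrees(np.arctan2(d[1],d[0])))
```

```text
[0.5943 0.1507 0.1716] [ 3.3588  5.9187 -4.7081] [ 1.5552 -0.9707  0.0116] [ 0.0052  0.0051 -1.    ]
0.0 0.01 30 [ 0.0055 -0.0001  0.0075] [ 0.0043 -0.0077  0.0001] [0.0087 0.0041 0.0098]
0.02 0.04 288 [0.0039 0.0007 0.0295] [-0.0012 -0.0059  0.0201] [0.0057 0.0071 0.0398]
0.04 0.06 209 [0.0036 0.0009 0.0497] [-0.0016 -0.0057  0.04  ] [0.0055 0.0071 0.0599]
0.06 0.08 1434 [ 0.0023 -0.0009  0.0725] [-0.015 -0.015  0.06 ] [0.015 0.015 0.08 ]
[278 214  13  20  93] [286.1505 222.2151] [0.5992 0.158  0.099 ] 42.65669533102322 128.14824983219816
[211 233  24  22 395] [222.1544 243.3063] [0.5868 0.115  0.099 ] 39.84872341476407 -166.23764908761135
```

Emit:
arm_command([
  [10, [-0.2, -3.6, 0], [0, 0, -5]],
  [10, [-0.1, -3.6, 0], [0, 0, -5]],
  [10, [-0.2, -3.6, 0], [0, 0, -5]],
  [10, [-0.1, -3.6, 0], [0, 0, -5]],
  [10, [-0.2, -3.6, 0], [0, 0, -5]],
  [10, [-0.1, -3.6, 0], [0, 0, -5]],
  [10, [-0.2, -3.6, 0], [0, 0, -5]],
  [10, [-0.1, -3.6, 0], [0, 0, -5]],
  [10, [-0.2, -3.6, 0], [0, 0, -5]],
  [10, [-0.1, -3.6, 0], [0, 0, -5]],
  [10, [-0.2, -3.6, 0], [0, 0, -5]],
  [10, [-0.1, -3.6, 0], [0, 0, -5]],
  [10, [0, 0, 0], [0, 0, 0]],
])

```text
time_s: 11.18
eef_pos: [0.5874, 0.1096, 0.1713]
tool_rot: [-0.001, -0.216, 0.976, 0.003]
ft_force: [-4.0, 7.3, 3.1]
width: 0.0185
grip_force: 60.8
```

```bash
cat >> h.py <<'E'
C=np.array([625.6,124.6])
def chk(fn):
    s,p,R=st(); d=p[:2]*1000-C; print('tcp',p,'ang',np.degrees(np.arctan2(d[1],d[0])),'r',np.hypot(*d),'yaw',np.degrees(np.arctan2(R[1,0],R[0,0])),s['ft_force'],s['ft_torque'],s['time_s'])
    V=snap('wrist',fn); P=cloud(V); Q=(P-p)@R
    for a,b in [(.02,.04),(.04,.06)]:
        m=(Q[...,2]>a)&(Q[...,2]<b)&(abs(Q[...,0])<.015)&(abs(Q[...,1])<.015); q=Q[m]
        if len(q)>3: print('bar',a,b,len(q),q.min(0)[:2],q.max(0)[:2])
    m=(P[...,2]>.06)&(P[...,2]<.093)&(np.hypot(P[...,0]-C[0]/1000,P[...,1]-C[1]/1000)<.052)
    n,l,t,c=cv2.connectedComponentsWithStats(m.astype(np.uint8))
    for i in range(1,n):
        if t[i,4]>60:
            h=ray(V,c[i],.099)[0]; d=h[:2]*1000-C; print('hole',t[i],h,'r',np.hypot(*d),'ang',np.degrees(np.arctan2(d[1],d[0]))%360)
    return V,P
E
python3 - <<'E'
from h import *
chk('w5')
E
```

```text
tcp [0.5874 0.1096 0.1713] ang -158.64964669621318 r 41.066929257774255 yaw -155.09382384648129 [-3.9869  7.345   3.1303] [1.6811 0.9865 0.0118] 11.175
bar 0.02 0.04 281 [-0.0015 -0.006 ] [0.0055 0.0069]
bar 0.04 0.06 215 [-0.0014 -0.0058] [0.0053 0.007 ]
hole [278 214  13  19  93] [0.5833 0.1171 0.099 ] r 43.00528034322128 ang 190.01755547114072
hole [211 234  24  20 348] [0.6139 0.0854 0.099 ] r 40.918922153815004 ang 253.34849528891687
hole [312 251  23  18 276] [0.5956 0.1511 0.099 ] r 40.02441880920734 ang 138.6095802146547
```

Emit:
arm_command([
  [10, [-0.2, 3.2, 0], [0, 0, 4.5]],
  [10, [-0.2, 3.2, 0], [0, 0, 4.5]],
  [10, [0, 0, 0], [0, 0, 0]],
  [10, [0, 0, -17], [0, 0, 0]],
  [10, [0, 0, -17], [0, 0, 0]],
  [10, [-0.6, 7.1, 0], [0, 0, 10]],
  [10, [-0.6, 7.1, 0], [0, 0, 10]],
  [10, [-0.6, 7.1, 0], [0, 0, 10]],
  [10, [-0.6, 7.1, 0], [0, 0, 10]],
  [10, [-0.6, 7.1, 0], [0, 0, 10]],
  [10, [-0.6, 7.1, 0], [0, 0, 10]],
  [10, [0, 0, 0], [0, 0, 0]],
  [10, [0, 0, 0], [0, 0, 0]],
])

```text
time_s: 12.85
eef_pos: [0.5963, 0.1526, 0.2052]
tool_rot: [0.0, 0.374, 0.927, -0.0]
ft_force: [0.1, -0.1, -2.5]
width: 0.0183
grip_force: 59.6
```

Run:
```python
from h import *
chk('w6')
```

```text
tcp [0.5963 0.1526 0.2052] ang 136.37779445447657 r 40.5184697888595 yaw 136.08405617712666 [ 0.0995 -0.1453 -2.5299] [ 0.0059 -0.0193  0.0202] 12.85
bar 0.02 0.04 286 [-0.0012 -0.0064] [0.0057 0.0065]
bar 0.04 0.06 207 [-0.0015 -0.0065] [0.0055 0.0064]
hole [264 201  22  16 216] [0.596  0.1544 0.099 ] r 41.97877083356956 ang 134.85370982811247
hole [219 225  22  19 303] [0.5871 0.1146 0.099 ] r 39.79282628437634 ang 194.61470936150215
```

Emit:
arm_command([
  [10, [0.3, 1, 6], [0, 0, 0]],
  [10, [0, 0, 8], [0, 0, 0]],
  [10, [0, 0, 5], [0, 0, 0]],
  [10, [0, 0, 4], [0, 0, 0]],
  [10, [0, 0, 4], [0, 0, 0]],
  [10, [0, 0, 4], [0, 0, 0]],
  [10, [0, 0, 4], [0, 0, 0]],
  [10, [0, 0, 0], [0, 0, 0]],
])

```text
time_s: 13.9
eef_pos: [0.5961, 0.1536, 0.1688]
tool_rot: [-0.001, 0.375, 0.927, -0.001]
ft_force: [-0.8, 0.6, -0.2]
width: 0.0188
grip_force: 59.6
```

Emit:
arm_command([
  [10, [-0.2, -3.6, 0], [0, 0, -5]],
  [10, [-0.1, -3.6, 0], [0, 0, -5]],
  [10, [-0.2, -3.6, 0], [0, 0, -5]],
  [10, [-0.1, -3.6, 0], [0, 0, -5]],
  [10, [-0.2, -3.6, 0], [0, 0, -5]],
  [10, [-0.1, -3.6, 0], [0, 0, -5]],
  [10, [-0.2, -3.6, 0], [0, 0, -5]],
  [10, [-0.1, -3.6, 0], [0, 0, -5]],
  [10, [-0.2, -3.6, 0], [0, 0, -5]],
  [10, [-0.1, -3.6, 0], [0, 0, -5]],
  [10, [-0.2, -3.6, 0], [0, 0, -5]],
  [10, [-0.1, -3.6, 0], [0, 0, -5]],
  [10, [-0.2, -3.6, 0], [0, 0, -5]],
  [10, [-0.1, -3.6, 0], [0, 0, -5]],
  [10, [-0.2, -3.6, 0], [0, 0, -5]],
  [10, [-0.1, -3.6, 0], [0, 0, -5]],
  [10, [-0.2, -3.6, 0], [0, 0, -5]],
  [10, [0, 0, 0], [0, 0, 0]],
])

```text
time_s: 16.15
eef_pos: [0.5928, 0.1, 0.1696]
tool_rot: [-0.002, -0.349, 0.937, 0.003]
ft_force: [-6.5, 5.0, 2.7]
width: 0.0189
grip_force: 60.8
```

Emit:
arm_command([
  [10, [-0.2, 3.2, 0], [0, 0, 4.5]],
  [10, [-0.2, 3.2, 0], [0, 0, 4.5]],
  [10, [0, 0, 0], [0, 0, 0]],
  [10, [0, 0, -17], [0, 0, 0]],
  [10, [0, 0, -17], [0, 0, 0]],
  [10, [-0.6, 7.1, 0], [0, 0, 10]],
  [10, [-0.6, 7.1, 0], [0, 0, 10]],
  [10, [-0.6, 7.1, 0], [0, 0, 10]],
  [10, [-0.6, 7.1, 0], [0, 0, 10]],
  [10, [-0.6, 7.1, 0], [0, 0, 10]],
  [10, [-0.6, 7.1, 0], [0, 0, 10]],
  [10, [0, 0, 0], [0, 0, 0]],
  [10, [0, 0, 0], [0, 0, 0]],
])

```text
time_s: 17.77
eef_pos: [0.5901, 0.1438, 0.2043]
tool_rot: [0.0, 0.241, 0.97, -0.0]
ft_force: [-0.7, 0.2, -1.3]
width: 0.0189
grip_force: 59.6
```

Run:
```python
from h import *
V,P=chk('w7')
D=load('s0')
d=snap('side','d7'); Q=cloud(d)
for nm,c in [('sh0',(.5925,-.1337)),('c1',(.598,-.079)),('c2',(.606,-.026)),('sh3',(.6138,.0247))]:
    m=np.hypot(Q[...,0]-c[0],Q[...,1]-c[1])<.012; print(nm,m.sum(),np.nanmedian(Q[m][:,2]),np.nanpercentile(Q[m][:,2],90))
```

```text
tcp [0.5901 0.1438 0.2043] ang 151.6358638559394 r 40.37607470479469 yaw 152.08801086403363 [-0.6906  0.207  -1.3098] [-0.002  -0.0296  0.0007] 17.775
bar 0.02 0.04 284 [-0.0012 -0.0064] [0.0056 0.0065]
bar 0.04 0.06 209 [-0.0018 -0.0065] [0.0052 0.0064]
hole [264 201  22  16 218] [0.5889 0.1452 0.099 ] r 42.051012178337665 ang 150.64714714562894
hole [218 225  22  19 304] [0.591  0.1046 0.099 ] r 40.01637594231048 ang 210.04477154131706
hole [308 228  21  17 267] [0.6241 0.164  0.099 ] r 39.38805838990558 ang 92.24271357988043
sh0 83 0.09938837032300851 0.10093748297289215
c1 68 0.08099765828585276 0.08256352406488371
c2 82 0.08101282198973081 0.0827749449915617
sh3 56 0.09990140575398193 0.10129525367441294
```

Emit:
arm_command([
  [10, [0.3, 0.9, 6], [0, 0, 0]],
  [10, [0, 0, 8], [0, 0, 0]],
  [10, [0, 0, 5], [0, 0, 0]],
  [10, [0, 0, 4], [0, 0, 0]],
  [10, [0, 0, 4], [0, 0, 0]],
  [10, [0, 0, 4], [0, 0, 0]],
  [10, [0, 0, 3], [0, 0, 0]],
  [10, [0, 0, 0], [0, 0, 0]],
])

```text
time_s: 18.88
eef_pos: [0.5896, 0.1448, 0.169]
tool_rot: [-0.001, 0.243, 0.97, -0.0]
ft_force: [-0.1, 0.3, -1.8]
width: 0.0184
grip_force: 59.6
```

Emit:
arm_command([
  [10, [-0.2, -3.6, 0], [0, 0, -5]],
  [10, [-0.1, -3.6, 0], [0, 0, -5]],
  [10, [-0.2, -3.6, 0], [0, 0, -5]],
  [10, [-0.1, -3.6, 0], [0, 0, -5]],
  [10, [-0.2, -3.6, 0], [0, 0, -5]],
  [10, [-0.1, -3.6, 0], [0, 0, -5]],
  [10, [-0.2, -3.6, 0], [0, 0, -5]],
  [10, [-0.1, -3.6, 0], [0, 0, -5]],
  [10, [-0.2, -3.6, 0], [0, 0, -5]],
  [10, [-0.1, -3.6, 0], [0, 0, -5]],
  [10, [-0.2, -3.6, 0], [0, 0, -5]],
  [10, [-0.1, -3.6, 0], [0, 0, -5]],
  [10, [-0.2, -3.6, 0], [0, 0, -5]],
  [10, [-0.1, -3.6, 0], [0, 0, -5]],
  [10, [-0.2, -3.6, 0], [0, 0, -5]],
  [10, [0, 0, 0], [0, 0, 0]],
])

```text
time_s: 20.88
eef_pos: [0.5954, 0.0971, 0.1692]
tool_rot: [-0.003, -0.398, 0.917, 0.003]
ft_force: [-5.2, 5.0, 2.3]
width: 0.0186
grip_force: 60.8
```

Run:
```python
from h import *
V,P=chk('w8')
d=snap('side','d8'); Q=cloud(d)
for nm,c in [('sh0',(.5925,-.1337)),('c1',(.598,-.079)),('c2',(.606,-.026)),('sh3',(.6138,.0247))]:
    m=np.hypot(Q[...,0]-c[0],Q[...,1]-c[1])<.012; print(nm,m.sum(),np.nanmedian(Q[m][:,2]),np.nanpercentile(Q[m][:,2],90))
ys=np.array([.1318,.9913]);xs=np.array([.9913,-.1318]); F=(Q[...,:2]-np.array([.6108,.0055])); fx=F@xs; fy=F@ys
for a,b in [(-.03,.03)]:
    m=(abs(fx)<.03)&(fy>-.17)&(fy<.04)&(Q[...,2]<.068)&(Q[...,2]>.03); print('plat',m.sum(),np.nanpercentile(Q[m][:,2],[5,20,50,80,95]))
    m=(abs(fx)>.037)&(abs(fx)<.055)&(fy>-.17)&(fy<.04)&(Q[...,2]>.05); print('deck',np.nanpercentile(Q[m][:,2],[5,20,50,80,95]))
```

```text
tcp [0.5954 0.0971 0.1692] ang -137.6743031916512 r 40.81023855501822 yaw -133.07894641115604 [-5.1866  5.032   2.328 ] [ 1.1675  1.5375 -0.0066] 20.875
bar 0.02 0.04 284 [-0.0013 -0.0062] [0.0057 0.0068]
bar 0.04 0.06 213 [-0.0021 -0.0061] [0.0053 0.0069]
hole [275 214  16  19 101] [0.5885 0.1017 0.099 ] r 43.617249823092514 ang 211.70752524039315
hole [312 252  23  17 249] [0.5874 0.1382 0.099 ] r 40.50949356368879 ang 160.45171861806446
sh0 82 0.11469573994402166 0.11626315501036898
c1 72 0.09652080656289702 0.09788298136199651
c2 85 0.09601749621492894 0.09805757473875858
sh3 401 0.5143243211074962 0.538943764865761
plat 655 [0.0614 0.0629 0.064  0.0651 0.0665]
deck [0.0636 0.0646 0.0659 0.5076 0.5416]
```

Emit:
arm_command([
  [10, [-0.1, -2.9, 0], [0, 0, -4]],
  [10, [-0.1, -2.9, 0], [0, 0, -4]],
  [10, [0, 0, 0], [0, 0, 0]],
  [10, [0, 0, 0], [0, 0, 0]],
])

```text
time_s: 21.48
eef_pos: [0.5995, 0.0932, 0.1691]
tool_rot: [-0.003, -0.461, 0.887, 0.003]
ft_force: [-6.4, 4.1, 3.0]
width: 0.0186
grip_force: 60.8
```

```bash
cat >> h.py <<'E'
def plat(fn):
    d=snap('side',fn); Q=cloud(d); D=cloud(load('d0'))
    for nm,c in [('sh0',(.5925,-.1337)),('c1',(.598,-.079)),('c2',(.606,-.026)),('sh3',(.6138,.0247))]:
        f=lambda Q: np.nanpercentile(Q[(np.hypot(Q[...,0]-c[0],Q[...,1]-c[1])<.012)&(Q[...,2]<.14)][:,2],[50,85])
        print(nm,f(Q)-f(D))
    ys=np.array([.1318,.9913]);xs=np.array([.9913,-.1318]); F=(Q[...,:2]-np.array([.6108,.0055])); fx=F@xs; fy=F@ys
    m=(abs(fx)<.03)&(fy>-.17)&(fy<.04)&(Q[...,2]<.07)&(Q[...,2]>.005); print('plat',m.sum(),np.nanpercentile(Q[m][:,2],[5,20,50,80,95]))
    m=(abs(fx)>.037)&(abs(fx)<.055)&(fy>-.17)&(fy<.04)&(Q[...,2]>.05)&(Q[...,2]<.07); print('deck',np.nanpercentile(Q[m][:,2],[5,20,50,80,95]))
E
python3 - <<'E'
from h import *
V,P=chk('w9'); plat('d9')
E
```

```text
tcp [0.5995 0.0932 0.1691] ang -129.68681449877914 r 40.86317854907554 yaw -125.10664757039264 [-6.4132  4.0935  3.0021] [0.9155 1.6786 0.054 ] 21.475
bar 0.02 0.04 284 [-0.0013 -0.0062] [0.0058 0.0067]
bar 0.04 0.06 220 [-0.0145 -0.0149] [0.0054 0.0069]
hole [275 214  17  20 104] [0.5919 0.0967 0.099 ] r 43.708524675953406 ang 219.62139788795918
hole [312 252  23  17 251] [0.5858 0.1327 0.099 ] r 40.63306264723269 ang 168.49746078000075
sh0 [0.0536 0.0534]
c1 [0.0541 0.0538]
c2 [0.0537 0.0541]
sh3 [0.0538 0.054 ]
plat 669 [0.0631 0.0646 0.0658 0.0671 0.0683]
deck [0.0634 0.0644 0.0655 0.0664 0.0673]
```

Emit:
arm_command([
  [10, [-0.2, 3.4, 0], [0, 0, 4.5]],
  [10, [-0.2, 3.4, 0], [0, 0, 4.5]],
  [10, [0, 0, 0], [0, 0, 0]],
  [10, [0, 0, -20], [0, 0, 0]],
  [10, [0, 0, -20], [0, 0, 0]],
  [10, [0, 0, -30], [0, 0, 0]],
  [10, [0, 0, 0], [0, 0, 0]],
  [10, [0, 0, 0], [0, 0, 0]],
])

```text
time_s: 22.58
eef_pos: [0.5974, 0.096, 0.2395]
tool_rot: [-0.0, -0.39, 0.921, -0.0]
ft_force: [-0.9, -0.2, -1.9]
width: 0.0183
grip_force: 59.6
```

Run:
```python
from h import *
V,P=chk('w10'); 
plan([(530,-40,230,199,10,4),(471.3,-156.9,190,172.4,10,4),(471.3,-156.9,150,172.4,10,2),(471.3,-156.9,150,172.4,10,2)])
```

```text
tcp [0.5974 0.096  0.2395] ang -134.55682649395325 r 40.17603641089802 yaw -134.08270168393977 [-0.8827 -0.1961 -1.8763] [-0.0221 -0.0116 -0.0025] 22.575
bar 0.02 0.04 288 [-0.0016 -0.0067] [0.0057 0.0063]
bar 0.04 0.06 212 [-0.0016 -0.0067] [0.0052 0.0063]
hole [265 190  19  18 266] [0.597  0.0957 0.099 ] r 40.70746736462928 ang 225.29779226464356
hole [304 214  19  17 246] [0.5877 0.134  0.099 ] r 39.092714691933175 ang 166.04685768726196
[[10,[36,-11.6,2.2],[0,0,6.7]],[10,[34.5,-15.8,2.2],[0,-0.1,6.8]],[10,[32.3,-19.7,2.1],[0,0,6.7]],[10,[29.8,-23.4,2.1],[0,0,6.7]],[10,[23.4,-22.8,10],[0,0,6.7]],[10,[20.5,-25.5,10],[0,0,6.6]],[10,[17.6,-27.6,10],[0,0,6.7]],[10,[14.1,-29.5,10],[0,0,6.6]],[10,[0,0,20],[0,0,0]],[10,[0,0,20],[0,0,0]],[10,[0,0,0],[0,0,0]],[10,[0,0,0],[0,0,0]]]
```

Emit:
arm_command([
  [10, [36, -11.6, 2.2], [0, 0, 6.7]],
  [10, [34.5, -15.8, 2.2], [0, -0.1, 6.8]],
  [10, [32.3, -19.7, 2.1], [0, 0, 6.7]],
  [10, [29.8, -23.4, 2.1], [0, 0, 6.7]],
  [10, [23.4, -22.8, 10], [0, 0, 6.7]],
  [10, [20.5, -25.5, 10], [0, 0, 6.6]],
  [10, [17.6, -27.6, 10], [0, 0, 6.7]],
  [10, [14.1, -29.5, 10], [0, 0, 6.6]],
  [10, [0, 0, 20], [0, 0, 0]],
  [10, [0, 0, 20], [0, 0, 0]],
  [10, [0, 0, 0], [0, 0, 0]],
  [10, [0, 0, 0], [0, 0, 0]],
])

```text
time_s: 24.12
eef_pos: [0.4718, -0.1567, 0.1505]
tool_rot: [-0.0, 0.066, 0.998, 0.0]
ft_force: [1.1, 0.3, -1.1]
width: 0.0191
grip_force: 59.7
```

Run:
```python
from h import *
plan([(471.3,-156.9,136,172.4,10,2),(471.3,-156.9,108,172.4,10,5),(471.3,-156.9,108,172.4,10,2)])
```

```text
[[10,[0.2,-0.2,7.2],[0,0,0]],[10,[0.3,-0.1,7.3],[0.1,0,0]],[10,[0,0,5.6],[0,0,0]],[10,[0,0,5.6],[0,0,0]],[10,[0,0,5.6],[0,0,0]],[10,[0,0,5.6],[0,0,0]],[10,[0,0,5.6],[0,0,0]],[10,[0,0,0],[0,0,0]],[10,[0,0,0],[0,0,0]]]
```

Emit:
arm_command([
  [10, [0.2, -0.1, 5], [0, 0, 0]],
  [10, [0.3, -0.1, 4], [0, 0, 0]],
  [10, [0, 0, 4], [0, 0, 0]],
  [10, [0, 0, 4], [0, 0, 0]],
  [10, [0, 0, 4], [0, 0, 0]],
  [10, [0, 0, 0], [0, 0, 0]],
])

```text
time_s: 24.88
eef_pos: [0.471, -0.1567, 0.1291]
tool_rot: [-0.0, 0.066, 0.998, 0.001]
ft_force: [-1.0, -0.4, -2.1]
width: 0.0186
grip_force: 59.7
```

Emit:
arm_command([
  [10, [0, 0, 6], [0, 0, 0]],
  [10, [0, 0, 6], [0, 0, 0]],
  [10, [0, 0, 6], [0, 0, 0]],
  [10, [0, 0, 5], [0, 0, 0]],
  [10, [0, 0, 0], [0, 0, 0]],
  [10, [0, 0, 0], [0, 0, 0]],
])

```text
time_s: 25.62
eef_pos: [0.4714, -0.1569, 0.1066]
tool_rot: [0.0, 0.066, 0.998, 0.0]
ft_force: [-0.2, -0.6, -2.1]
width: 0.0189
grip_force: 59.7
```

Emit:
arm_command([
  [10, [0, 0, 4], [0, 0, 0]],
  [10, [0, 0, 0], [0, 0, 0]],
  [50, [0, 0, 0], [0, 0, 0]],
  [50, [0, 0, 0], [0, 0, 0]],
  [50, [0, 0, 0], [0, 0, 0]],
  [50, [0, 0, -20], [0, 0, 0]],
  [50, [0, 0, -55], [0, 0, 0]],
  [60, [0, 0, -55], [0, 0, 0]],
  [60, [0, 0, -55], [0, 0, 0]],
  [60, [0, 0, 0], [0, 0, 0]],
])

```text
time_s: 26.88
eef_pos: [0.4746, -0.1582, 0.2941]
tool_rot: [0.006, 0.066, 0.998, -0.001]
ft_force: [-0.3, -0.5, 0.7]
width: 0.0601
grip_force: 0.0
```

Run:
```python
from h import *
plan([(570,-30,330,127,60,5),(610,-60,330,82.4,60,5),(610,-60,330,82.4,60,2)])
```

```text
[[60,[-15.6,27.9,-7],[0,0.1,9.1]],[60,[-11,30.1,-7.1],[0.1,0.2,9.1]],[60,[-6.1,31.4,-7.2],[0,0.1,9]],[60,[-1.1,31.9,-7.1],[0,0.2,9.1]],[60,[4,31.7,-7.2],[0.1,0.1,9.1]],[60,[-9.6,2.8,0],[0,0,8.9]],[60,[-9.1,4.2,0],[0,0,8.9]],[60,[-8.2,5.6,0],[0,0,9]],[60,[-7.4,6.8,0],[0,0,8.9]],[60,[-6.1,7.9,0],[0,0,8.9]],[60,[0,0,0],[0,0,0]],[60,[0,0,0],[0,0,0]]]
```

Emit:
arm_command([
  [60, [-15.6, 27.9, -7], [0, 0, 9.1]],
  [60, [-11, 30.1, -7], [0, 0, 9.1]],
  [60, [-6.1, 31.4, -7], [0, 0, 9]],
  [60, [-1.1, 31.9, -7], [0, 0, 9.1]],
  [60, [4, 31.7, -7], [0, 0, 9.1]],
  [60, [-9.6, 2.8, 0], [0, 0, 8.9]],
  [60, [-9.1, 4.2, 0], [0, 0, 8.9]],
  [60, [-8.2, 5.6, 0], [0, 0, 9]],
  [60, [-7.4, 6.8, 0], [0, 0, 8.9]],
  [60, [-6.1, 7.9, 0], [0, 0, 8.9]],
  [60, [0, 0, 0], [0, 0, 0]],
  [60, [0, 0, 0], [0, 0, 0]],
])

```text
time_s: 28.38
eef_pos: [0.6065, -0.0586, 0.3218]
tool_rot: [-0.001, 0.751, 0.66, -0.0]
ft_force: [0.4, 0.5, 0.4]
width: 0.0598
grip_force: 0.0
```

Run:
```python
from h import *
s,p,R=st(); print(p,np.degrees(np.arctan2(R[1,0],R[0,0])),R[:,2])
V=snap('wrist','w11'); P=cloud(V)
for nm,c in [('sh0',(.5925,-.1337)),('sh3',(.6138,.0247))]:
    m=(np.hypot(P[...,0]-c[0],P[...,1]-c[1])<.035)&(P[...,2]>.108)&(P[...,2]<.122); q=P[m]
    if len(q)<20: print(nm,len(q)); continue
    r=cv2.minEnclosingCircle((q[:,:2]*1000).astype(np.float32)); px=np.argwhere(m)[:,::-1].astype(np.float32); e=cv2.minEnclosingCircle(px); print(nm,len(q),r,np.median(q[:,2]),e,ray(V,e[0],.115))
D=snap('side','d11'); P=cloud(D); m=(np.hypot(P[...,0]-.472,P[...,1]+.157)<.025)&(P[...,2]>.15); q=P[m]; print('bar top',len(q),q.mean(0))
m=(P[...,2]>.006)&(P[...,2]<.014)&(np.hypot(P[...,0]-.443,P[...,1]-.19)<.16); q=P[m]; print('tray',cv2.minAreaRect((q[:,:2]*1000).astype(np.float32)))
cv2.imwrite('pics/w11c.png',V[0])
```

```text
[ 0.6065 -0.0586  0.3218] 82.56069572779975 [-0.0011  0.0011 -1.    ]
sh0 1233 ((591.3251342773438, -134.3262939453125), 22.068771362304688) 0.11580377904601702 ((269.07574462890625, 252.15151977539062), 20.125410079956055) [[ 0.5916 -0.1328  0.115 ]]
sh3 1673 ((613.6716918945312, 31.569990158081055), 28.318960189819336) 0.11580567211846382 ((269.5, 90.5655746459961), 30.765409469604492) [[0.6139 0.0318 0.115 ]]
bar top 105 [ 0.4742 -0.16    0.1576]
tray ((483.30029296875, 210.70327758789062), (175.33290100097656, 265.5389709472656), 10.568327903747559)
```

View pics/w11c.png

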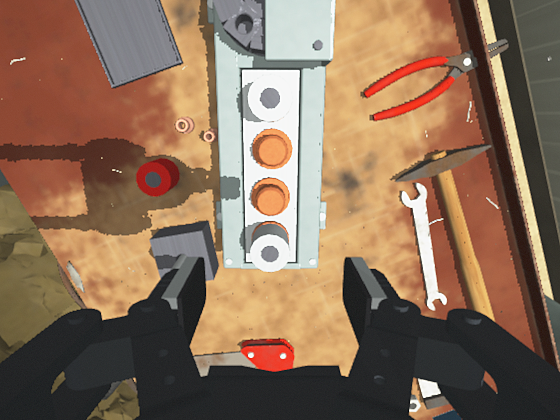

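Run:
```python
from h import *
plan([(591.7,-133.8,200,82.4,70,3),(591.7,-133.8,130,82.4,70,2),(591.7,-133.8,83,82.4,70,3)])
```

```text
[[70,[-25.5,-1.6,40.8],[0,0,0]],[70,[-25.6,-1.7,40.7],[0,0,0.1]],[70,[-25.5,-1.6,40.8],[0,-0.1,0]],[70,[0,0,35],[0,0,0]],[70,[0,0,35],[0,0,0]],[70,[0,0,15.7],[0,0,0]],[70,[0.1,0,15.6],[0,0,0]],[70,[0,0,15.7],[0,0,0]]]
```

Emit:
arm_command([
  [70, [-25.5, -1.6, 40.8], [0, 0, 0]],
  [70, [-25.5, -1.6, 40.8], [0, 0, 0]],
  [70, [-25.5, -1.6, 40.8], [0, 0, 0]],
  [70, [0, 0, 35], [0, 0, 0]],
  [70, [0, 0, 30], [0, 0, 0]],
  [70, [0, 0, 0], [0, 0, 0]],
  [70, [0, 0, 18], [0, 0, 0]],
  [70, [0, 0, 16], [0, 0, 0]],
  [70, [0, 0, 14], [0, 0, 0]],
  [70, [0, 0, 3], [0, 0, 0]],
  [70, [0, 0, 0], [0, 0, 0]],
  [70, [0, 0, 0], [0, 0, 0]],
])

```text
time_s: 29.98
eef_pos: [0.5928, -0.134, 0.0849]
tool_rot: [0.0, 0.752, 0.659, 0.001]
ft_force: [0.3, 0.5, 0.6]
width: 0.0698
grip_force: 0.0
```

Emit:
arm_command([
  [55, [0, 0, 0], [0, 0, 0]],
  [50, [0, 0, 0], [0, 0, 0]],
  [46, [0, 0, 0], [0, 0, 0]],
  [42, [0, 0, 0], [0, 0, 0]],
  [38, [0, 0, 0], [0, 0, 0]],
  [38, [0, 0, 0], [0, 0, 0]],
  [38, [0, 0, 0], [0, 0, 0]],
  [38, [0, 0, -2], [0, 0, 0]],
  [38, [0, 0, -4], [0, 0, 0]],
  [38, [0, 0, -6], [0, 0, 0]],
  [38, [0, 0, -8], [0, 0, 0]],
  [38, [0, 0, -15], [0, 0, 0]],
  [38, [0, 0, -25], [0, 0, 0]],
  [38, [0, 0, 0], [0, 0, 0]],
  [38, [0, 0, 0], [0, 0, 0]],
])

```text
time_s: 31.85
eef_pos: [0.5921, -0.1339, 0.1443]
tool_rot: [-0.0, 0.752, 0.659, 0.0]
ft_force: [1.0, 0.4, -0.2]
width: 0.0428
grip_force: 60.8
```

Run:
```python
from h import *
s,p,R=st(); print(p,s['ft_force'],s['width'])
V=snap('side','d12'); P=cloud(V)
m=(P[...,2]>.006)&(P[...,2]<.014)&(np.hypot(P[...,0]-.443,P[...,1]-.19)<.16); n,l,t,c=cv2.connectedComponentsWithStats(m.astype(np.uint8))
for i in range(1,n):
    if t[i,4]>60: print('tray',t[i,4],cv2.minAreaRect((P[l==i][:,:2]*1000).astype(np.float32)))
cv2.imwrite('pics/d12c.png',cv2.resize(V[0][140:340,180:380],None,fx=3,fy=3,interpolation=cv2.INTER_CUBIC))
```

```text
[ 0.5921 -0.1339  0.1443] [ 0.972   0.3571 -0.1536] 0.042758081145201014
tray 323 ((446.7082824707031, 190.6951446533203), (96.16911315917969, 235.0115509033203), 10.548298835754395)
```

View pics/d12c.png

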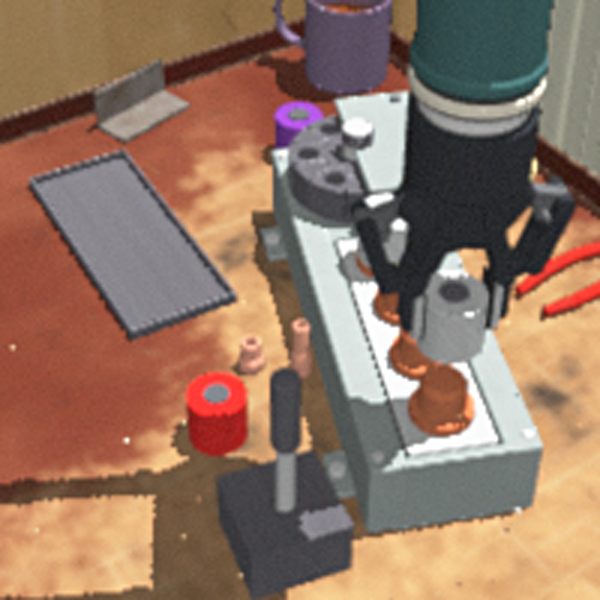

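Run:
```python
from h import *
plan([(592,-133.8,210,82.4,38,2),(530,10,210,45,38,4),(454.3,140.8,180,10.7,38,4),(454.3,140.8,60,10.7,38,4),(454.3,140.8,60,10.7,38,2)])
```

```text
[[38,[0,0.2,-33.2],[0,0,0]],[38,[0.1,0.1,-33.3],[-0.1,-0.1,0]],[38,[33.6,-20.1,0],[0,0,9.4]],[38,[29.8,-25.3,-0.1],[0,0,9.3]],[38,[25.4,-29.8,0],[0,0,9.4]],[38,[20.1,-33.6,0],[0.1,0,9.3]],[38,[9.8,-36.5,7.5],[0,0,8.6]],[38,[4.1,-37.5,7.5],[0,0,8.6]],[38,[-1.4,-37.8,7.5],[0,0,8.5]],[38,[-7.1,-37.1,7.5],[0,0,8.6]],[38,[0,0,30],[0,0,0]],[38,[0.1,0,30],[0,0,0]],[38,[0,0,30],[0,0,0]],[38,[0,0,30],[0,0,0]],[38,[0,0,0],[0,0,0]],[38,[0,0,0],[0,0,0]]]
```

Emit:
arm_command([
  [38, [0, 0.2, -33], [0, 0, 0]],
  [38, [0, 0, -33], [0, 0, 0]],
  [38, [33.6, -20.1, 0], [0, 0, 9.4]],
  [38, [29.8, -25.3, 0], [0, 0, 9.3]],
  [38, [25.4, -29.8, 0], [0, 0, 9.4]],
  [38, [20.1, -33.6, 0], [0, 0, 9.3]],
  [38, [9.8, -36.5, 7.5], [0, 0, 8.6]],
  [38, [4.1, -37.5, 7.5], [0, 0, 8.6]],
  [38, [-1.4, -37.8, 7.5], [0, 0, 8.5]],
  [38, [-7.1, -37.1, 7.5], [0, 0, 8.6]],
  [38, [0, 0, 30], [0, 0, 0]],
  [38, [0, 0, 30], [0, 0, 0]],
  [38, [0, 0, 30], [0, 0, 0]],
  [38, [0, 0, 30], [0, 0, 0]],
  [38, [0, 0, 0], [0, 0, 0]],
  [38, [0, 0, 0], [0, 0, 0]],
])

```text
time_s: 33.9
eef_pos: [0.4549, 0.1407, 0.0607]
tool_rot: [-0.0, 0.996, 0.093, 0.0]
ft_force: [1.3, 0.8, 0.3]
width: 0.0427
grip_force: 61.1
```

Run:
```python
from h import *
s,p,R=st(); print(p,np.degrees(np.arctan2(R[1,0],R[0,0])),s['width'])
V=snap('wrist','w13'); P=cloud(V); Q=(P-p)@R
m=(abs(Q[...,0])<.03)&(abs(Q[...,1])<.03)&(Q[...,2]>-.05)&(Q[...,2]<.03); q=Q[m]; print(len(q),np.nanpercentile(q,[1,99],axis=0))
V=snap('side','d13'); P=cloud(V)
m=(P[...,2]>.006)&(P[...,2]<.014)&(np.hypot(P[...,0]-.443,P[...,1]-.19)<.16); n,l,t,c=cv2.connectedComponentsWithStats(m.astype(np.uint8))
for i in range(1,n):
    if t[i,4]>60: print('tray',t[i,4],cv2.minAreaRect((P[l==i][:,:2]*1000).astype(np.float32)))
cv2.imwrite('pics/d13c.png',cv2.resize(V[0][140:340,150:350],None,fx=3,fy=3,interpolation=cv2.INTER_CUBIC))
```

```text
[0.4549 0.1407 0.0607] 10.71029417090839 0.04265610167846631
16454 [[-0.0192 -0.0277 -0.0488]
 [ 0.0216  0.0275  0.007 ]]
tray 273 ((446.5126953125, 189.72799682617188), (95.2261962890625, 234.9370574951172), 10.725529670715332)
```

View pics/d13c.png

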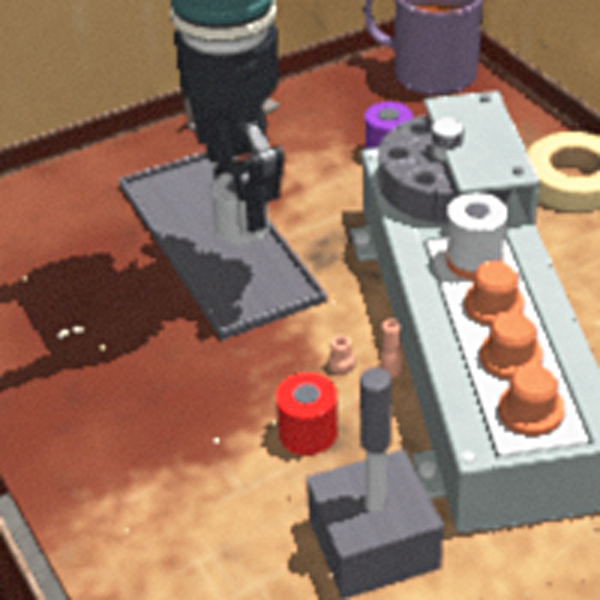

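Emit:
arm_command([
  [38, [0, 0, 15], [0, 0, 0]],
  [38, [0, 0, 13], [0, 0, 0]],
  [38, [0, 0, 8], [0, 0, 0]],
  [38, [0, 0, 4], [0, 0, 0]],
  [38, [0, 0, 3], [0, 0, 0]],
  [38, [0, 0, 1], [0, 0, 0]],
  [38, [0, 0, 0], [0, 0, 0]],
])

```text
time_s: 34.88
eef_pos: [0.455, 0.1407, 0.0166]
tool_rot: [-0.0, 0.996, 0.093, 0.0]
ft_force: [0.0, -0.3, -1.0]
width: 0.043
grip_force: 61.1
```

Emit:
arm_command([
  [38, [0, 0, 1], [0, 0, 0]],
  [38, [0, 0, 0], [0, 0, 0]],
  [48, [0, 0, 0], [0, 0, 0]],
  [60, [0, 0, 0], [0, 0, 0]],
  [66, [0, 0, 0], [0, 0, 0]],
  [66, [0, 0, 0], [0, 0, 0]],
  [66, [0, 0, -20], [0, 0, 0]],
  [66, [0, 0, -50], [0, 0, 0]],
  [66, [0, 0, -60], [0, 0, 0]],
  [66, [0, 0, -50], [0, 0, 0]],
  [66, [0, 0, 0], [0, 0, 0]],
  [66, [0, 0, 0], [0, 0, 0]],
])

```text
time_s: 36.38
eef_pos: [0.4544, 0.1405, 0.1951]
tool_rot: [-0.0, 0.996, 0.093, 0.0]
ft_force: [0.1, -0.5, -0.4]
width: 0.0664
grip_force: 0.0
```

Run:
```python
from h import *
V=snap('wrist','w14'); P=cloud(V)
m=(np.hypot(P[...,0]-.455,P[...,1]-.141)<.045)&(P[...,2]>.035)&(P[...,2]<.06); q=P[m]; print('placed',len(q),np.median(q[:,2]),cv2.minEnclosingCircle((q[:,:2]*1000).astype(np.float32)))
plan([(520,90,200,45,70,4),(613.8,25,200,82.4,70,4),(613.8,25,125,82.4,70,3),(613.8,25,125,82.4,70,2)])
```

```text
placed 1960 0.04528581799985723 ((454.3468322753906, 140.94007873535156), 22.075700759887695)
[[70,[14,15.4,-1.5],[0,0,-8.6]],[70,[11.4,17.4,-1.6],[0,0,-8.5]],[70,[8.9,18.8,-1.5],[-0.1,0.1,-8.6]],[70,[5.8,20,-1.5],[0,0,-8.6]],[70,[5.1,28.1,0],[0,0,-9.3]],[70,[0.5,28.5,0.1],[0,0,-9.4]],[70,[-4.2,28.2,0],[0,0,-9.3]],[70,[-8.7,27.2,0],[0,0,-9.4]],[70,[0,0,25],[0,0,0]],[70,[0,0,25],[0,0,0]],[70,[0.1,0,25],[0,0,0]],[70,[0,0,0],[0,0,0]],[70,[0,0,0],[0,0,0]]]
```

Emit:
arm_command([
  [70, [14, 15.4, -1.5], [0, 0, -8.6]],
  [70, [11.4, 17.4, -1.5], [0, 0, -8.5]],
  [70, [8.9, 18.8, -1.5], [0, 0, -8.6]],
  [70, [5.8, 20, -1.5], [0, 0, -8.6]],
  [70, [5.1, 28.1, 0], [0, 0, -9.3]],
  [70, [0.5, 28.5, 0], [0, 0, -9.4]],
  [70, [-4.2, 28.2, 0], [0, 0, -9.3]],
  [70, [-8.7, 27.2, 0], [0, 0, -9.4]],
  [70, [0, 0, 25], [0, 0, 0]],
  [70, [0, 0, 25], [0, 0, 0]],
  [70, [0, 0, 25], [0, 0, 0]],
  [70, [0, 0, 0], [0, 0, 0]],
  [70, [0, 0, 0], [0, 0, 0]],
])

```text
time_s: 38.05
eef_pos: [0.6145, 0.0253, 0.1258]
tool_rot: [-0.001, 0.752, 0.659, -0.0]
ft_force: [-1.1, 0.5, 0.4]
width: 0.0702
grip_force: 0.0
```

Run:
```python
from h import *
s,p,R=st(); print(p,np.degrees(np.arctan2(R[1,0],R[0,0])))
V=snap('wrist','w15'); P=cloud(V)
m=(np.hypot(P[...,0]-.6138,P[...,1]-.025)<.030)&(P[...,2]>.105)&(P[...,2]<.122); q=P[m]; print('sh3',len(q),np.median(q[:,2]),cv2.minEnclosingCircle((q[:,:2]*1000).astype(np.float32)),q.mean(0))
```

```text
[0.6145 0.0253 0.1258] 82.41324957783335
sh3 6307 0.11564903404956625 ((613.1693725585938, 25.21448516845703), 22.09939193725586) [0.6136 0.0272 0.1155]
```

Well aligned; descend 41 mm, close, lift.

Emit:
arm_command([
  [70, [0, -0.8, 15], [0, 0, 0]],
  [70, [0, 0, 13], [0, 0, 0]],
  [70, [0, 0, 10], [0, 0, 0]],
  [70, [0, 0, 3], [0, 0, 0]],
  [70, [0, 0, 0], [0, 0, 0]],
  [55, [0, 0, 0], [0, 0, 0]],
  [50, [0, 0, 0], [0, 0, 0]],
  [46, [0, 0, 0], [0, 0, 0]],
  [42, [0, 0, 0], [0, 0, 0]],
  [38, [0, 0, 0], [0, 0, 0]],
  [38, [0, 0, 0], [0, 0, 0]],
  [38, [0, 0, 0], [0, 0, 0]],
  [38, [0, 0, -2], [0, 0, 0]],
  [38, [0, 0, -4], [0, 0, 0]],
  [38, [0, 0, -6], [0, 0, 0]],
  [38, [0, 0, -8], [0, 0, 0]],
  [38, [0, 0, -15], [0, 0, 0]],
  [38, [0, 0, -25], [0, 0, 0]],
  [38, [0, 0, 0], [0, 0, 0]],
  [38, [0, 0, 0], [0, 0, 0]],
])

```text
time_s: 40.6
eef_pos: [0.6139, 0.0254, 0.1454]
tool_rot: [-0.0, 0.752, 0.659, 0.0]
ft_force: [-0.4, 0.7, -1.0]
width: 0.0417
grip_force: 60.7
```

Run:
```python
from h import *
s,p,R=st(); print(p,np.degrees(np.arctan2(R[1,0],R[0,0])))
V=snap('side','d16'); P=cloud(V)
m=(np.hypot(P[...,0]-.455,P[...,1]-.141)<.045)&(P[...,2]>.035)&(P[...,2]<.06); q=P[m]; print('placed',len(q),np.median(q[:,2]),cv2.minEnclosingCircle((q[:,:2]*1000).astype(np.float32)))
m=(P[...,2]>.006)&(P[...,2]<.014)&(np.hypot(P[...,0]-.443,P[...,1]-.19)<.16); n,l,t,c=cv2.connectedComponentsWithStats(m.astype(np.uint8))
for i in range(1,n):
    if t[i,4]>60: print('tray',t[i,4],cv2.minAreaRect((P[l==i][:,:2]*1000).astype(np.float32)))
cv2.imwrite('pics/d16c.png',cv2.resize(V[0][140:340,180:380],None,fx=3,fy=3,interpolation=cv2.INTER_CUBIC))
plan([(613.8,25,200,82.4,38,2),(520,130,200,45,38,4),(436,234,150,10.7,38,4),(436,234,60,10.7,38,3),(436,234,60,10.7,38,2)])
```

```text
[0.6139 0.0254 0.1454] 82.41108147823356
placed 209 0.044903807952989094 ((458.4468078613281, 139.08961486816406), 23.163217544555664)
tray 321 ((446.2933654785156, 190.1970977783203), (95.86387634277344, 237.4244842529297), 10.678771018981934)
[[38,[-0.1,0.2,-27.7],[0,0,0]],[38,[-0.2,0.2,-27.6],[-0.1,0,0]],[38,[22.9,-26.7,0],[0,0,9.4]],[38,[18.3,-30.1,0],[0,0,9.3]],[38,[13.1,-32.7,-0.1],[0,0,9.4]],[38,[7.7,-34.4,0],[0,-0.1,9.3]],[38,[3.5,-33.2,12.5],[0,0,8.6]],[38,[-1.4,-33.4,12.5],[0,0,8.6]],[38,[-6.5,-32.8,12.5],[0,0,8.5]],[38,[-11.2,-31.5,12.5],[0,0,8.6]],[38,[0,0,30],[0,0,0]],[38,[0,0,30],[0,0,0]],[38,[0,0,30],[0,0,0]],[38,[0,0,0],[0,0,0]],[38,[0,0,0],[0,0,0]]]
```

View pics/d16c.png

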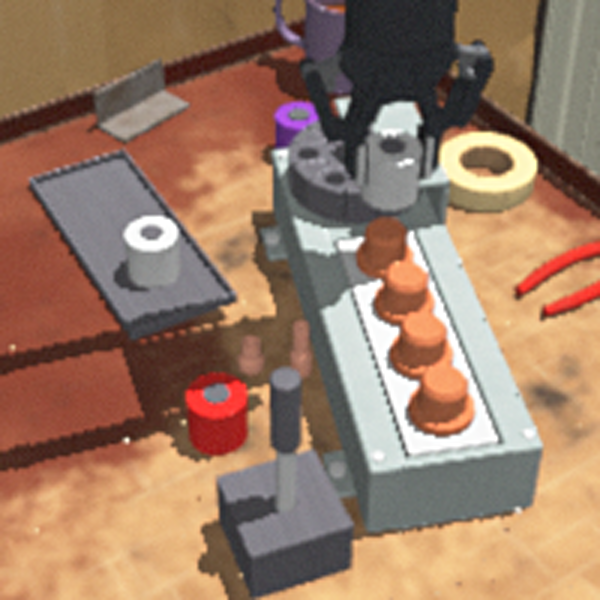

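Emit:
arm_command([
  [38, [0, 0, -28], [0, 0, 0]],
  [38, [0, 0, -28], [0, 0, 0]],
  [38, [22.9, -26.7, 0], [0, 0, 9.4]],
  [38, [18.3, -30.1, 0], [0, 0, 9.3]],
  [38, [13.1, -32.7, 0], [0, 0, 9.4]],
  [38, [7.7, -34.4, 0], [0, 0, 9.3]],
  [38, [3.5, -33.2, 12.5], [0, 0, 8.6]],
  [38, [-1.4, -33.4, 12.5], [0, 0, 8.6]],
  [38, [-6.5, -32.8, 12.5], [0, 0, 8.5]],
  [38, [-11.2, -31.5, 12.5], [0, 0, 8.6]],
  [38, [0, 0, 30], [0, 0, 0]],
  [38, [0, 0, 30], [0, 0, 0]],
  [38, [0, 0, 30], [0, 0, 0]],
  [38, [0, 0, 0], [0, 0, 0]],
  [38, [0, 0, 0], [0, 0, 0]],
])

```text
time_s: 42.52
eef_pos: [0.4364, 0.2346, 0.0618]
tool_rot: [-0.0, 0.996, 0.093, 0.0]
ft_force: [0.7, -1.2, -1.2]
width: 0.042
grip_force: 60.8
```

Run:
```python
from h import *
s,p,R=st(); print(p,np.degrees(np.arctan2(R[1,0],R[0,0])),s['width'])
V=snap('wrist','w17'); P=cloud(V); Q=(P-p)@R
m=(abs(Q[...,0])<.03)&(abs(Q[...,1])<.02)&(Q[...,2]>-.05)&(Q[...,2]<.03); q=Q[m]; print(len(q),np.nanpercentile(q,[1,99],axis=0))
V=snap('side','d17'); P=cloud(V)
m=(P[...,2]>.006)&(P[...,2]<.014)&(np.hypot(P[...,0]-.443,P[...,1]-.19)<.16); n,l,t,c=cv2.connectedComponentsWithStats(m.astype(np.uint8))
for i in range(1,n):
    if t[i,4]>60: print('tray',t[i,4],cv2.minAreaRect((P[l==i][:,:2]*1000).astype(np.float32)))
```

```text
[0.4364 0.2346 0.0618] 10.710436404940985 0.04204207984690573
12128 [[-0.0199 -0.0192 -0.0317]
 [ 0.0214  0.0192  0.009 ]]
tray 296 ((446.63006591796875, 189.81283569335938), (95.99461364746094, 233.80259704589844), 10.487433433532715)
```

Emit:
arm_command([
  [38, [0, 0, 15], [0, 0, 0]],
  [38, [0, 0, 13], [0, 0, 0]],
  [38, [0, 0, 8], [0, 0, 0]],
  [38, [0, 0, 4], [0, 0, 0]],
  [38, [0, 0, 3], [0, 0, 0]],
  [38, [0, 0, 2], [0, 0, 0]],
  [38, [0, 0, 0], [0, 0, 0]],
  [38, [0, 0, 0], [0, 0, 0]],
  [48, [0, 0, 0], [0, 0, 0]],
  [60, [0, 0, 0], [0, 0, 0]],
  [66, [0, 0, 0], [0, 0, 0]],
  [66, [0, 0, 0], [0, 0, 0]],
  [66, [0, 0, -20], [0, 0, 0]],
  [66, [0, 0, -50], [0, 0, 0]],
  [66, [0, 0, -60], [0, 0, 0]],
  [66, [0, 0, -60], [0, 0, 0]],
  [66, [0, 0, 0], [0, 0, 0]],
  [66, [0, 0, 0], [0, 0, 0]],
])

```text
time_s: 44.88
eef_pos: [0.436, 0.2343, 0.2064]
tool_rot: [-0.0, 0.996, 0.093, 0.0]
ft_force: [-0.7, 0.6, -0.4]
width: 0.0659
grip_force: 0.0
```

Run:
```python
from h import *
s,p,R=st(); print(p)
V=snap('wrist','w18'); P=cloud(V)
for c in [(.436,.234),(.455,.141)]:
    m=(np.hypot(P[...,0]-c[0],P[...,1]-c[1])<.04)&(P[...,2]>.035)&(P[...,2]<.06); q=P[m]; print('placed',len(q),np.median(q[:,2]) if len(q) else 0,cv2.minEnclosingCircle((q[:,:2]*1000).astype(np.float32)) if len(q) else 0)
plan([(480,100,250,60,60,5),(490,-40,240,117,60,6),(472.5,-153,240,172.4,60,6),(472.5,-153,240,172.4,60,2)])
```

```text
[0.436  0.2343 0.2064]
placed 1824 0.04530464583446642 ((435.8486328125, 234.82757568359375), 21.825435638427734)
placed 1906 0.045259712286515014 ((454.61260986328125, 141.26638793945312), 22.094600677490234)
[[60,[3.8,28,-9],[0,0,-9.9]],[60,[-1.1,28.2,-9],[0,0,-9.8]],[60,[-5.8,27.6,-8.9],[0,0,-9.9]],[60,[-10.6,26.3,-9],[-0.1,0.1,-9.8]],[60,[-14.8,24,-9],[0,0,-9.9]],[60,[-19.4,13.1,1.7],[0,0,-9.5]],[60,[-21.3,9.7,1.7],[0,0,-9.5]],[60,[-22.5,6.1,1.6],[0,0,-9.5]],[60,[-23.3,2.3,1.7],[0,0,-9.5]],[60,[-23.4,-1.6,1.7],[0,0,-9.5]],[60,[-22.7,-5.4,1.7],[0,0,-9.5]],[60,[-15.5,-11.2,0],[0,0,-9.2]],[60,[-13.4,-13.4,0],[0,0,-9.3]],[60,[-11.1,-15.5,0],[0,0,-9.2]],[60,[-8.5,-17.1,0],[0,0,-9.2]],[60,[-5.7,-18.2,0],[0,0,-9.3]],[60,[-2.6,-18.9,0],[0,0.1,-9.2]],[60,[0,0,0],[0,0,0]],[60,[0,0,0],[0,0,0]]]
```

Emit:
arm_command([
  [60, [3.8, 28, -9], [0, 0, -9.9]],
  [60, [-1.1, 28.2, -9], [0, 0, -9.8]],
  [60, [-5.8, 27.6, -9], [0, 0, -9.9]],
  [60, [-10.6, 26.3, -9], [0, 0, -9.8]],
  [60, [-14.8, 24, -9], [0, 0, -9.9]],
  [60, [-19.4, 13.1, 1.7], [0, 0, -9.5]],
  [60, [-21.3, 9.7, 1.7], [0, 0, -9.5]],
  [60, [-22.5, 6.1, 1.7], [0, 0, -9.5]],
  [60, [-23.3, 2.3, 1.7], [0, 0, -9.5]],
  [60, [-23.4, -1.6, 1.7], [0, 0, -9.5]],
  [60, [-22.7, -5.4, 1.7], [0, 0, -9.5]],
  [60, [-15.5, -11.2, 0], [0, 0, -9.2]],
  [60, [-13.4, -13.4, 0], [0, 0, -9.3]],
  [60, [-11.1, -15.5, 0], [0, 0, -9.2]],
  [60, [-8.5, -17.1, 0], [0, 0, -9.2]],
  [60, [-5.7, -18.2, 0], [0, 0, -9.3]],
  [60, [-2.6, -18.9, 0], [0, 0, -9.2]],
  [60, [0, 0, 0], [0, 0, 0]],
  [60, [0, 0, 0], [0, 0, 0]],
])

```text
time_s: 47.3
eef_pos: [0.4726, -0.1519, 0.2394]
tool_rot: [-0.001, 0.068, 0.998, 0.001]
ft_force: [-0.8, 0.1, -0.5]
width: 0.0598
grip_force: 0.0
```

Run:
```python
from h import *
s,p,R=st(); print(p,np.degrees(np.arctan2(R[1,0],R[0,0])))
V=snap('wrist','w19'); P=cloud(V)
near=np.hypot(P[...,0]-.4725,P[...,1]+.156)<.03
m=near&(P[...,2]>.157)&(P[...,2]<.165)
q=np.argwhere(m)[:,::-1].astype(np.float32); c,r=cv2.minEnclosingCircle(q); print(c,r,ray(V,c,.16))
plan([(471.3,-156.7,200,172.4,60,1),(471.3,-156.7,100,172.4,60,3)])
```

```text
[ 0.4726 -0.1519  0.2394] 172.25808509668613
(266.0511474609375, 219.8892059326172) 14.31843090057373 [[ 0.4719 -0.1568  0.16  ]]
[[60,[0.8,-5.1,39.8],[0.1,-0.1,-0.1]],[60,[0,0,33.3],[0,0,0]],[60,[0,0,33.4],[0,0,0]],[60,[0,0,33.3],[0,0,0]]]
```

Emit:
arm_command([
  [60, [0.8, -5, 39], [0, 0, 0]],
  [60, [0, 0, 33], [0, 0, 0]],
  [60, [0, 0, 33], [0, 0, 0]],
  [60, [0, 0, 33], [0, 0, 0]],
  [60, [0, 0, 0], [0, 0, 0]],
  [60, [0, 0, 0], [0, 0, 0]],
  [10, [0, 0, 0], [0, 0, 0]],
  [10, [0, 0, 0], [0, 0, 0]],
  [10, [0, 0, 0], [0, 0, 0]],
  [10, [0, 0, 0], [0, 0, 0]],
  [10, [0, 0, 0], [0, 0, 0]],
  [10, [0, 0, 0], [0, 0, 0]],
])

```text
time_s: 48.85
eef_pos: [0.473, -0.1575, 0.1044]
tool_rot: [0.001, 0.066, 0.998, 0.0]
ft_force: [-0.1, 1.1, 6.6]
width: 0.0183
grip_force: 58.5
```

Run:
```python
from h import *
s,p,R=st(); print(p,s['width'],s['ft_force'],p*1000)
plan([(p[0]*1000,p[1]*1000,230,172.4,10,3),(530,-40,230,199,10,4),(597,95.6,230,225,10,4),(597,95.6,207,225,10,1),(597,95.6,207,225,10,2)])
```

```text
[ 0.473  -0.1575  0.1044] 0.018295079566970972 [-0.107   1.1193  6.5941] [ 472.9817 -157.5456  104.4299]
[[10,[-0.1,0,-41.9],[0,0.1,0]],[10,[0,0.1,-41.8],[0,0,0]],[10,[-0.1,0,-41.9],[0,0.1,0]],[10,[-10.2,31,0],[0,0,-6.7]],[10,[-13.8,29.6,0],[0,0,-6.6]],[10,[-17.1,27.8,0.1],[0,0,-6.7]],[10,[-20.2,25.7,0],[0.1,0,-6.6]],[10,[-26.9,26.6,0],[0,0,-6.5]],[10,[-29.7,23.4,-0.1],[0,0,-6.5]],[10,[-32.2,19.8,0],[0,0,-6.5]],[10,[-34.2,16.1,0],[0,0,-6.5]],[10,[0,0,23],[0,0,0]],[10,[0,0,0],[0,0,0]],[10,[0,0,0],[0,0,0]]]
```

Emit:
arm_command([
  [10, [0, 0, -41.9], [0, 0, 0]],
  [10, [0, 0, -41.9], [0, 0, 0]],
  [10, [0, 0, -41.9], [0, 0, 0]],
  [10, [-10.2, 31, 0], [0, 0, -6.7]],
  [10, [-13.8, 29.6, 0], [0, 0, -6.6]],
  [10, [-17.1, 27.8, 0], [0, 0, -6.7]],
  [10, [-20.2, 25.7, 0], [0, 0, -6.6]],
  [10, [-26.9, 26.6, 0], [0, 0, -6.5]],
  [10, [-29.7, 23.4, 0], [0, 0, -6.5]],
  [10, [-32.2, 19.8, 0], [0, 0, -6.5]],
  [10, [-34.2, 16.1, 0], [0, 0, -6.5]],
  [10, [0, 0, 23], [0, 0, 0]],
  [10, [0, 0, 0], [0, 0, 0]],
  [10, [0, 0, 0], [0, 0, 0]],
])

```text
time_s: 50.6
eef_pos: [0.5955, 0.0953, 0.2059]
tool_rot: [-0.0, -0.383, 0.924, 0.0]
ft_force: [0.4, -0.9, -1.5]
width: 0.0184
grip_force: 59.1
```

Run:
```python
from h import *
chk('w20'); s,p,R=st(); print(R)
```

```text
tcp [0.5955 0.0953 0.2059] ang -135.77310334341843 r 41.950401110346995 yaw -135.015331431114 [ 0.4029 -0.865  -1.4716] [ 0.0042 -0.0347  0.0453] 50.6
bar 0.02 0.04 295 [-0.0002 -0.0065] [0.0068 0.0064]
bar 0.04 0.06 214 [-0.0002 -0.0065] [0.0068 0.0065]
hole [262 201  22  15 143] [0.595  0.0928 0.099 ] r 44.06610182845698 ang 226.0976505281689
hole [307 228  21  18 297] [0.5877 0.1341 0.099 ] r 39.08283842399597 ang 165.88778544030052
[[-0.7074 -0.7068  0.0009]
 [-0.7068  0.7074  0.0007]
 [-0.0011 -0.0002 -1.    ]]
```

Emit:
arm_command([
  [10, [-3.2, -0.9, 3], [0, 0, 0]],
  [10, [0, 0, 6], [0, 0, 0]],
  [10, [0, 0, 5], [0, 0, 0]],
  [10, [0, 0, 4], [0, 0, 0]],
  [10, [0, 0, 3], [0, 0, 0]],
  [10, [0, 0, 0], [0, 0, 0]],
])

```text
time_s: 51.4
eef_pos: [0.5984, 0.0974, 0.1845]
tool_rot: [-0.0, -0.383, 0.924, 0.0]
ft_force: [-0.5, 0.7, -1.8]
width: 0.0187
grip_force: 59.1
```

Emit:
arm_command([
  [10, [0, 0, 5], [0, 0, 0]],
  [10, [0, 0, 4], [0, 0, 0]],
  [10, [0, 0, 2], [0, 0, 0]],
  [10, [0, 0, 0], [0, 0, 0]],
])

```text
time_s: 51.9
eef_pos: [0.5985, 0.0974, 0.1736]
tool_rot: [0.0, -0.383, 0.924, 0.0]
ft_force: [-0.2, -0.2, -0.2]
width: 0.0186
grip_force: 59.1
```

Emit:
arm_command([
  [10, [-0.2, 3.4, 0], [0, 0, 5]],
  [10, [-0.1, 3.4, 0], [0, 0, 5]],
  [10, [-0.2, 3.4, 0], [0, 0, 5]],
  [10, [-0.1, 3.4, 0], [0, 0, 5]],
  [10, [-0.2, 3.4, 0], [0, 0, 5]],
  [10, [-0.1, 3.4, 0], [0, 0, 5]],
  [10, [0, 0, 0], [0, 0, 0]],
])

```text
time_s: 52.78
eef_pos: [0.5891, 0.1133, 0.174]
tool_rot: [0.001, -0.131, 0.991, -0.001]
ft_force: [1.9, -6.1, -2.5]
width: 0.0183
grip_force: 59.3
```

Run:
```python
from h import *
chk('w21')
```

```text
tcp [0.5891 0.1133 0.174 ] ang -162.84173896562623 r 38.162498088166586 yaw -164.93696356821116 [ 1.8763 -6.0839 -2.523 ] [-1.2148 -0.3642 -0.0221] 52.775
bar 0.02 0.04 293 [-0.0005 -0.0068] [0.0067 0.0061]
bar 0.04 0.06 216 [-0.0001 -0.0069] [0.0067 0.006 ]
hole [258 208  24  19 123] [0.5861 0.1062 0.099 ] r 43.565778269855734 ang 204.9331162510459
hole [311 233  25  21 385] [0.595 0.149 0.099] r 39.14488505255665 ang 141.4880179653139
hole [211 240  23  16 242] [0.6156 0.0849 0.099 ] r 40.93204112652281 ang 255.82769836234513
```

Nut turns. Continue 12 rows, then unload, lift, step on 60°.

Emit:
arm_command([
  [10, [-0.2, 3.4, 0], [0, 0, 5]],
  [10, [-0.1, 3.4, 0], [0, 0, 5]],
  [10, [-0.2, 3.4, 0], [0, 0, 5]],
  [10, [-0.1, 3.4, 0], [0, 0, 5]],
  [10, [-0.2, 3.4, 0], [0, 0, 5]],
  [10, [-0.1, 3.4, 0], [0, 0, 5]],
  [10, [-0.2, 3.4, 0], [0, 0, 5]],
  [10, [-0.1, 3.4, 0], [0, 0, 5]],
  [10, [-0.2, 3.4, 0], [0, 0, 5]],
  [10, [-0.1, 3.4, 0], [0, 0, 5]],
  [10, [-0.2, 3.4, 0], [0, 0, 5]],
  [10, [-0.1, 3.4, 0], [0, 0, 5]],
  [10, [0, 0, 0], [0, 0, 0]],
])

```text
time_s: 54.45
eef_pos: [0.5978, 0.1514, 0.1737]
tool_rot: [-0.001, 0.382, 0.924, -0.001]
ft_force: [-2.7, -3.2, -0.2]
width: 0.0184
grip_force: 59.5
```

Emit:
arm_command([
  [10, [-0.2, -3.1, 0], [0, 0, -4.5]],
  [10, [-0.2, -3.1, 0], [0, 0, -4.5]],
  [10, [0, 0, 0], [0, 0, 0]],
  [10, [0, 0, -17], [0, 0, 0]],
  [10, [0, 0, -17], [0, 0, 0]],
  [10, [-0.6, -6.8, 0], [0, 0, -10]],
  [10, [-0.6, -6.8, 0], [0, 0, -10]],
  [10, [-0.6, -6.8, 0], [0, 0, -10]],
  [10, [-0.6, -6.8, 0], [0, 0, -10]],
  [10, [-0.6, -6.8, 0], [0, 0, -10]],
  [10, [-0.6, -6.8, 0], [0, 0, -10]],
  [10, [0, 0, 0], [0, 0, 0]],
  [10, [0, 0, 0], [0, 0, 0]],
])

```text
time_s: 56.08
eef_pos: [0.5911, 0.109, 0.2089]
tool_rot: [0.001, -0.207, 0.978, 0.0]
ft_force: [-0.3, 0.0, -2.7]
width: 0.0186
grip_force: 59.3
```

Run:
```python
from h import *
chk('w22'); plat('d22')
```

```text
tcp [0.5911 0.109  0.2089] ang -155.74498943924286 r 37.87726270118284 yaw -156.15776393525198 [-0.3387  0.0469 -2.7274] [-0.0281  0.015   0.0165] 56.075
bar 0.02 0.04 295 [-0.0005 -0.0065] [0.0069 0.0065]
bar 0.04 0.06 217 [-0.0001 -0.0064] [0.0067 0.0066]
hole [266 195  22  18 248] [0.5864 0.1095 0.099 ] r 42.01775950178542 ang 201.0517739337553
hole [221 217  20  15 167] [0.6155 0.0849 0.099 ] r 40.96717876404066 ang 255.6825130791363
hole [309 223  20  19 294] [0.5951 0.1486 0.099 ] r 38.82107807593185 ang 141.76485805999056
sh0 [0.016  0.0158]
c1 [0.0346 0.0344]
c2 [0.0338 0.0342]
sh3 [0.016 0.016]
plat 1090 [0.0446 0.0462 0.0529 0.0588 0.0671]
deck [0.0633 0.0644 0.0653 0.0663 0.0675]
```

Emit:
arm_command([
  [10, [0.4, 2.2, 4], [0, 0, 3]],
  [10, [0, 0, 8], [0, 0, 0]],
  [10, [0, 0, 5], [0, 0, 0]],
  [10, [0, 0, 4], [0, 0, 0]],
  [10, [0, 0, 3], [0, 0, 0]],
  [10, [0, 0, 0], [0, 0, 0]],
])

```text
time_s: 56.92
eef_pos: [0.5893, 0.1106, 0.1836]
tool_rot: [-0.0, -0.182, 0.983, 0.0]
ft_force: [-0.8, 0.1, -0.7]
width: 0.0187
grip_force: 59.3
```

Emit:
arm_command([
  [10, [0, 0, 5], [0, 0, 0]],
  [10, [0, 0, 4], [0, 0, 0]],
  [10, [0, 0, 1], [0, 0, 0]],
  [10, [-0.2, 3.4, 0], [0, 0, 5]],
  [10, [-0.1, 3.4, 0], [0, 0, 5]],
  [10, [-0.2, 3.4, 0], [0, 0, 5]],
  [10, [-0.1, 3.4, 0], [0, 0, 5]],
  [10, [-0.2, 3.4, 0], [0, 0, 5]],
  [10, [-0.1, 3.4, 0], [0, 0, 5]],
  [10, [-0.2, 3.4, 0], [0, 0, 5]],
  [10, [-0.1, 3.4, 0], [0, 0, 5]],
  [10, [-0.2, 3.4, 0], [0, 0, 5]],
  [10, [-0.1, 3.4, 0], [0, 0, 5]],
  [10, [-0.2, 3.4, 0], [0, 0, 5]],
  [10, [-0.1, 3.4, 0], [0, 0, 5]],
  [10, [-0.2, 3.4, 0], [0, 0, 5]],
  [10, [-0.1, 3.4, 0], [0, 0, 5]],
  [10, [-0.2, 3.4, 0], [0, 0, 5]],
  [10, [0, 0, 0], [0, 0, 0]],
])

```text
time_s: 59.3
eef_pos: [0.6018, 0.1552, 0.1735]
tool_rot: [-0.001, 0.453, 0.891, -0.001]
ft_force: [-3.5, -3.6, 1.0]
width: 0.0187
grip_force: 59.6
```

Emit:
arm_command([
  [10, [-0.2, 3.4, 0], [0, 0, 5]],
  [10, [-0.1, 3.4, 0], [0, 0, 5]],
  [10, [0, 0, 0], [0, 0, 0]],
])

```text
time_s: 59.68
eef_pos: [0.6079, 0.1591, 0.1735]
tool_rot: [-0.001, 0.529, 0.849, -0.001]
ft_force: [-2.9, -3.1, 0.4]
width: 0.0184
grip_force: 59.6
```

Emit:
arm_command([
  [10, [-0.2, -2.6, 0], [0, 0, -4]],
  [10, [-0.2, -2.6, 0], [0, 0, -4]],
  [10, [0, 0, 0], [0, 0, 0]],
  [10, [0, 0, -17], [0, 0, 0]],
  [10, [0, 0, -17], [0, 0, 0]],
  [10, [-0.6, -6.8, 0], [0, 0, -10]],
  [10, [-0.6, -6.8, 0], [0, 0, -10]],
  [10, [-0.6, -6.8, 0], [0, 0, -10]],
  [10, [-0.6, -6.8, 0], [0, 0, -10]],
  [10, [-0.6, -6.8, 0], [0, 0, -10]],
  [10, [-0.6, -6.8, 0], [0, 0, -10]],
  [10, [0, 0, 0], [0, 0, 0]],
  [10, [0, 0, 0], [0, 0, 0]],
])

```text
time_s: 61.3
eef_pos: [0.5879, 0.1219, 0.209]
tool_rot: [0.001, -0.034, 0.999, 0.001]
ft_force: [0.1, -0.8, -1.5]
width: 0.0184
grip_force: 59.3
```

Run:
```python
from h import *
chk('w23'); plat('d23')
```

```text
tcp [0.5879 0.1219 0.209 ] ang -175.9517311741326 r 37.842664039317 yaw -176.15662104463053 [ 0.0744 -0.796  -1.4907] [0.0063 0.0278 0.0195] 61.3
bar 0.02 0.04 290 [-0.     -0.0064] [0.0069 0.0065]
bar 0.04 0.06 217 [ 0.0002 -0.0063] [0.0068 0.0066]
hole [264 195  22  17 236] [0.5838 0.1228 0.099 ] r 41.81719834214863 ang 182.42210225036732
hole [219 219  21  19 304] [0.6061 0.0891 0.099 ] r 40.48897865574386 ang 241.17567022179665
hole [308 223  21  18 295] [0.6046 0.1574 0.099 ] r 38.918917279314705 ang 122.66877814044206
sh0 [-0.0028 -0.0026]
c1 [0.0162 0.016 ]
c2 [0.015  0.0155]
sh3 [-0.0026 -0.0022]
plat 1418 [0.0269 0.0336 0.0466 0.0596 0.0616]
deck [0.0632 0.0642 0.0653 0.0663 0.0671]
```

Emit:
arm_command([
  [10, [0.4, 1.4, 4], [0, 0, 2]],
  [10, [0, 0, 8], [0, 0, 0]],
  [10, [0, 0, 5], [0, 0, 0]],
  [10, [0, 0, 4], [0, 0, 0]],
  [10, [0, 0, 3], [0, 0, 0]],
  [10, [0, 0, 0], [0, 0, 0]],
])

```text
time_s: 62.15
eef_pos: [0.5867, 0.123, 0.1836]
tool_rot: [-0.0, -0.018, 1.0, 0.0]
ft_force: [-0.1, 0.0, -1.9]
width: 0.0186
grip_force: 59.3
```

Emit:
arm_command([
  [10, [0, 0, 5], [0, 0, 0]],
  [10, [0, 0, 4], [0, 0, 0]],
  [10, [0, 0, 1], [0, 0, 0]],
  [10, [-0.2, 3.4, 0], [0, 0, 5]],
  [10, [-0.1, 3.4, 0], [0, 0, 5]],
  [10, [-0.2, 3.4, 0], [0, 0, 5]],
  [10, [-0.1, 3.4, 0], [0, 0, 5]],
  [10, [-0.2, 3.4, 0], [0, 0, 5]],
  [10, [-0.1, 3.4, 0], [0, 0, 5]],
  [10, [-0.2, 3.4, 0], [0, 0, 5]],
  [10, [-0.1, 3.4, 0], [0, 0, 5]],
  [10, [-0.2, 3.4, 0], [0, 0, 5]],
  [10, [-0.1, 3.4, 0], [0, 0, 5]],
  [10, [-0.2, 3.4, 0], [0, 0, 5]],
  [10, [-0.1, 3.4, 0], [0, 0, 5]],
  [10, [-0.2, 3.4, 0], [0, 0, 5]],
  [10, [0, 0, 0], [0, 0, 0]],
])

```text
time_s: 64.28
eef_pos: [0.6067, 0.1586, 0.1735]
tool_rot: [-0.001, 0.522, 0.853, -0.001]
ft_force: [-4.5, -2.7, 0.3]
width: 0.0187
grip_force: 59.6
```

Run:
```python
from h import *
chk('w24'); plat('d24')
```

```text
tcp [0.6067 0.1586 0.1735] ang 119.06144931293068 r 38.85984918924282 yaw 117.06944166524548 [-4.534  -2.7365  0.2665] [-0.4229  0.9961 -0.0144] 64.275
bar 0.02 0.04 298 [-0.     -0.0066] [0.007  0.0063]
bar 0.04 0.06 217 [ 0.0002 -0.0067] [0.0068 0.0062]
hole [258 210  14  19  87] [0.5986 0.1573 0.099 ] r 42.40071410542492 ang 129.63484384557447
hole [212 244  23  20 358] [0.5861 0.1232 0.099 ] r 39.50000975852713 ang 182.08337328149128
sh0 [-0.0167 -0.017 ]
c1 [0.0025 0.0019]
c2 [0.0018 0.002 ]
sh3 [-0.016  -0.0157]
plat 1211 [0.0136 0.0209 0.0368 0.0463 0.048 ]
deck [0.0633 0.0643 0.0653 0.0663 0.0672]
```

Emit:
arm_command([
  [10, [-0.1, 2.1, 0], [0, 0, 3]],
  [10, [-0.1, 2.1, 0], [0, 0, 3]],
  [10, [-0.1, 1.7, 0], [0, 0, 2.5]],
  [10, [0, 0, 0], [0, 0, 0]],
])

```text
time_s: 64.88
eef_pos: [0.6129, 0.1612, 0.1735]
tool_rot: [-0.001, 0.584, 0.812, -0.0]
ft_force: [-5.3, -2.2, -0.2]
width: 0.0186
grip_force: 59.6
```

Run:
```python
from h import *
chk('w25'); plat('d25')
```

```text
tcp [0.6129 0.1612 0.1735] ang 109.1692737421685 r 38.77459430056522 yaw 108.5906213383569 [-5.3027 -2.2471 -0.1855] [-0.2933  1.1638  0.0056] 64.875
bar 0.02 0.04 299 [ 0.0002 -0.0066] [0.007  0.0063]
bar 0.04 0.06 214 [ 0.0004 -0.0066] [0.0069 0.0061]
hole [258 210  14  19  96] [0.6047 0.1614 0.099 ] r 42.31475049788339 ang 119.57358810031404
hole [211 242  23  21 367] [0.5866 0.1299 0.099 ] r 39.40675158326017 ang 172.2007510208546
sh0 [-0.019 -0.019]
c1 [ 0.     -0.0004]
c2 [-0.0007 -0.0003]
sh3 [-0.0182 -0.0181]
plat 1186 [0.0116 0.0186 0.0346 0.0441 0.0456]
deck [0.0634 0.0643 0.0653 0.0664 0.0673]
```

Emit:
arm_command([
  [10, [-0.1, 1.4, 0], [0, 0, 2]],
  [10, [0, 0, 0], [0, 0, 0]],
])

```text
time_s: 65.22
eef_pos: [0.6138, 0.1616, 0.1735]
tool_rot: [-0.001, 0.598, 0.801, -0.001]
ft_force: [-7.3, -1.1, 0.9]
width: 0.0185
grip_force: 59.9
```

Emit:
arm_command([
  [10, [-0.1, 1.4, 0], [0, 0, 2]],
  [10, [0, 0, 0], [0, 0, 0]],
])

```text
time_s: 65.47
eef_pos: [0.6142, 0.1617, 0.1735]
tool_rot: [-0.002, 0.612, 0.791, -0.001]
ft_force: [-8.8, -1.9, 3.0]
width: 0.0185
grip_force: 60.5
```

Emit:
arm_command([
  [10, [-0.2, -3, 0], [0, 0, -4.5]],
  [10, [-0.2, -3, 0], [0, 0, -4.5]],
  [10, [0, 0, 0], [0, 0, 0]],
  [10, [0, 0, -17], [0, 0, 0]],
  [10, [0, 0, -20], [0, 0, 0]],
  [10, [0, 0, -35], [0, 0, 0]],
  [10, [0, 0, 0], [0, 0, 0]],
  [10, [0, 0, 0], [0, 0, 0]],
])

```text
time_s: 66.47
eef_pos: [0.6109, 0.1598, 0.2463]
tool_rot: [0.0, 0.548, 0.836, 0.001]
ft_force: [0.3, -0.7, -1.9]
width: 0.0189
grip_force: 59.3
```

Run:
```python
from h import *
chk('w26'); plat('d26')
plan([(540,40,240,145,10,4),(473,-157.5,200,172.4,10,4),(473,-157.5,153,172.4,10,2),(473,-157.5,153,172.4,10,2)])
```

```text
tcp [0.6109 0.1598 0.2463] ang 112.64510417370451 r 38.1406538570431 yaw 113.50171509061909 [ 0.318  -0.6823 -1.89  ] [-0.0022  0.0248  0.002 ] 66.475
bar 0.02 0.04 286 [ 0.     -0.0063] [0.0071 0.0066]
bar 0.04 0.06 226 [-0.0001 -0.0063] [0.0069 0.0066]
hole [265 187  19  18 265] [0.6106 0.1613 0.099 ] r 39.59848418456863 ang 112.2169490337426
hole [225 209  19  17 240] [0.5865 0.1299 0.099 ] r 39.42411127976668 ang 172.32131648161223
hole [226 252  13  12 102] [0.5983 0.0931 0.099 ] r 41.67184900734115 ang 229.11289218107933
sh0 [-0.0188 -0.0191]
c1 [-0.0003 -0.0005]
c2 [-0.0008 -0.0004]
sh3 [-0.0184 -0.0186]
plat 1182 [0.0109 0.0187 0.0349 0.0439 0.0456]
deck [0.0634 0.0644 0.0654 0.0664 0.0673]
[[10,[-20.4,-27.9,1.1],[0,0,-7.9]],[10,[-16.4,-30.5,1.2],[0,0,-7.8]],[10,[-12.2,-32.5,1.1],[0,-0.1,-7.9]],[10,[-7.5,-33.8,1.2],[-0.1,0,-7.9]],[10,[-14.6,-50.1,10],[0,0,-6.8]],[10,[-8.6,-51.4,10],[0,0,-6.9]],[10,[-2.3,-52.1,9.9],[0,0,-6.8]],[10,[3.9,-52,10],[0,0,-6.9]],[10,[0,0,23.5],[0,0,0]],[10,[0,0,23.5],[0,0,0]],[10,[0,0,0],[0,0,0]],[10,[0,0,0],[0,0,0]]]
```

Emit:
arm_command([
  [10, [-20.4, -27.9, 1.1], [0, 0, -7.9]],
  [10, [-16.4, -30.5, 1.2], [0, 0, -7.8]],
  [10, [-12.2, -32.5, 1.1], [0, 0, -7.9]],
  [10, [-7.5, -33.8, 1.2], [0, 0, -7.9]],
  [10, [-14.6, -50.1, 10], [0, 0, -6.8]],
  [10, [-8.6, -51.4, 10], [0, 0, -6.9]],
  [10, [-2.3, -52.1, 10], [0, 0, -6.8]],
  [10, [3.9, -52, 10], [0, 0, -6.9]],
  [10, [0, 0, 23.5], [0, 0, 0]],
  [10, [0, 0, 23.5], [0, 0, 0]],
  [10, [0, 0, 0], [0, 0, 0]],
  [10, [0, 0, 0], [0, 0, 0]],
])

```text
time_s: 68.08
eef_pos: [0.4739, -0.1571, 0.1541]
tool_rot: [-0.0, 0.066, 0.998, 0.0]
ft_force: [0.5, 0.2, -0.9]
width: 0.0185
grip_force: 59.5
```

Run:
```python
from h import *
plan([(473,-157.5,140,172.4,10,2)])
```

```text
[[10,[0.4,-0.2,7.1],[0,0,0]],[10,[0.4,-0.3,7],[0.1,0,0]]]
```

Emit:
arm_command([
  [10, [0.2, -0.2, 5], [0, 0, 0]],
  [10, [0.3, -0.1, 5], [0, 0, 0]],
  [10, [0, 0, 4], [0, 0, 0]],
  [10, [0, 0, 4], [0, 0, 0]],
  [10, [0, 0, 4], [0, 0, 0]],
  [10, [0, 0, 0], [0, 0, 0]],
])

```text
time_s: 68.82
eef_pos: [0.473, -0.1574, 0.1316]
tool_rot: [-0.0, 0.066, 0.998, 0.001]
ft_force: [0.2, 0.6, -1.5]
width: 0.0187
grip_force: 59.5
```

Emit:
arm_command([
  [10, [0, 0, 7], [0, 0, 0]],
  [10, [0, 0, 7], [0, 0, 0]],
  [10, [0, 0, 7], [0, 0, 0]],
  [10, [0, 0, 4.5], [0, 0, 0]],
  [10, [0, 0, 0], [0, 0, 0]],
  [10, [0, 0, 0], [0, 0, 0]],
  [50, [0, 0, 0], [0, 0, 0]],
  [50, [0, 0, 0], [0, 0, 0]],
  [50, [0, 0, 0], [0, 0, 0]],
  [50, [0, 0, -20], [0, 0, 0]],
  [60, [0, 0, -55], [0, 0, 0]],
  [60, [0, 0, -55], [0, 0, 0]],
  [60, [20, 0, -50], [0, 0, 0]],
  [60, [40, 0, 0], [0, 0, 0]],
  [60, [0, 0, 0], [0, 0, 0]],
  [60, [0, 0, 0], [0, 0, 0]],
])

```text
time_s: 70.82
eef_pos: [0.414, -0.1497, 0.2865]
tool_rot: [0.001, 0.066, 0.998, 0.0]
ft_force: [0.5, -0.1, -0.4]
width: 0.0601
grip_force: 0.0
```

Run:
```python
from h import *
V=snap('side','d27'); P=cloud(V)
m=(np.hypot(P[...,0]-.472,P[...,1]+.157)<.025)&(P[...,2]>.15); q=P[m]; print('bar top',len(q),q.mean(0))
cv2.imwrite('pics/d27c.png',cv2.resize(V[0][140:340,150:380],None,fx=3,fy=3,interpolation=cv2.INTER_CUBIC))
```

```text
bar top 217 [ 0.4615 -0.1602  0.3499]
```

View pics/d27c.png

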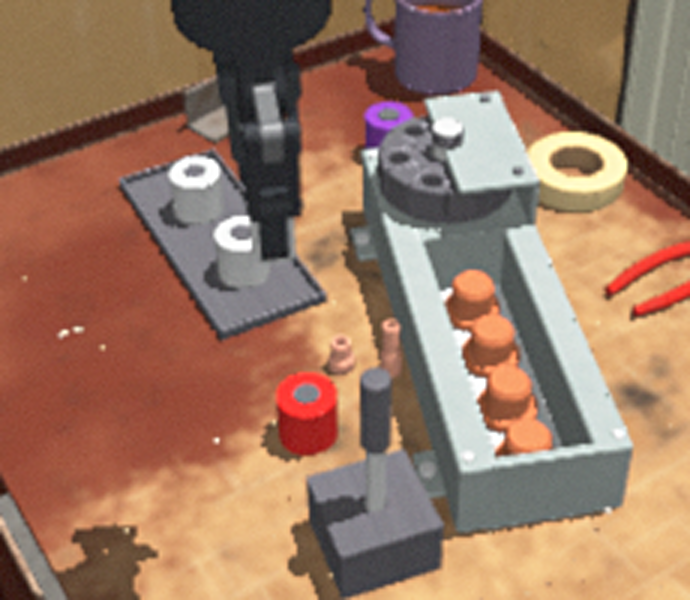

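The picture shows everything in place: the bar upright in its holder (375,440), both shields standing on the tray (195,190 and 240,250), and all four cores standing on the lowered platform. I'm handing the job in.

```bash
python3 -c "
from station import job
print(job.job_done())"
```

```text
the job is handed in; nothing more can be done
None
```

I raised the platform flush with the deck, stood both shields that were present (shield0 and shield3) upright on the tray with all four cores still standing on the platform, lowered the platform to its bottom stop, put the bar back upright in its holder, and handed the job in at about 71 s; no verdict was returned.

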